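Hang a shelf bracket on a slotted rack

TASK

Hang the blue shelf bracket on the black rack: put its two claws into the pair of slots ringed in yellow, then press it down until the orange latch snaps out through the bracket's window and locks it fully home. Let go of it, and leave the carton, the green bin and the box on the shelf above where they are.

Things in the scene. Friction and masses are not known exactly. Their poses are not given: they have to be found in the camera images.
- rib (a point): Centre of the yellow grip rib of the loose blue bracket (0.25-0.5 kg), which starts standing level on the table. Axes: x from the bracket's front edge towards its claws, y left, z up. The rib is an upright plate 50 long (x), 14 thick (y), its top 56 above the bracket's underside, on the deck; this point is 35 above the underside.
- window (a point): On the bracket, same axes: centre of the lower edge of the window in the back plate, on the plate's rear face; 48 in +x, 31 below the rib's centre. Window 32 wide, 20 high; it takes the latch. Plate 130 wide, 4 thick, 80 high from the underside, at the +x end of the deck (120 along x, 130 wide, 4 thick). The underside is 4 below this point.
- claws (a point): On the bracket, same axes: on the back plate's rear face midway between the two steel claws, level with the undersides of their tongues; 48 in +x, 33 above the rib's centre. Claws at y -45 and +45, 6 wide; each tongue, 8 high, runs 8 out in +x to a lip 5 thick that hangs 18 below the tongue's underside.
- slots (a point): On the fixed black rack's front face, midway between the yellow-ringed slots, at their bottom edges (138-178 over the table). x into the face, away from the robot; z up. Slots at y -45 and +45, 14 wide, 36 high; face 5 thick, hollow behind. Claws enter along +x, bracket level, 18 to 28 above home, then go down; home = the claws point on this point (3 play in x), axes agreeing.
- overhang (a point): On the rack, same axes as the slots: middle of the lower front edge of the orange front beam of a wire shelf 200 wide, 60 out from the face and 112 above the slots' point. Under it a hand held upright cannot bring the bracket in: tilt it 30 to 45 degrees, fingertips towards the rack. A low plinth stands beneath the slots, 30 out from the face.
- latch (a joint): Orange spring latch between the uprights; wedge nose 18 wide, 6 out of the face, 51 to 62 below the slots' point. Metres: 0 out (at rest, and when locked), up to 0.009 pushed in. The bracket rests on the wedge 9 to 16 above home; pressed down with 10 to 22 N at the rib it pushes the nose in, which snaps out over the window's lower edge in the last 2 mm.
- carton: Loose cardboard carton 75 x 90 x 55 high on the table, origin under its centre; leave it alone.
- bin: Loose open green bin 100 x 80 x 50 high on the table, origin under its centre; leave it alone.
- topbox: Loose cardboard box 80 x 100 x 60 high on the wire shelf above the slots, origin under its centre; leave it alone.
Things that resemble listed ones, but are neither listed nor needed, are in the scene too. Of the things that look like the part that bears rib, the largest one is meant.

How it is judged:
At the end, for the whole second after the job is handed in: The claws point lies within 3 mm in height, 5 mm in x and 7 mm in y of the ringed slots' point, the bracket's axes agree with the rack's within 0.1 rad, the latch is out (below 2 mm) and the bracket is at rest and released (z of claws in the frame of slots between -0.003 and 0.003 m and x of claws in the frame of slots between -0.005 and 0.005 m and y of claws in the frame of slots between -0.007 and 0.007 m and angle between the z axis of claws and the z axis of slots, either way round below 0.1 rad and angle between the x axis of claws and the x axis of slots, either way round below 0.1 rad and value of joint latch below 0.002 m and linear speed of bracket below 0.02 m/s); the robot touches nothing.
It fails at once if the carton is moved more than 40 mm (distance of carton from where it was at the start of the episode above 0.04 m).
It fails at once if the green bin is moved more than 40 mm (distance of bin from where it was at the start of the episode above 0.04 m).
It fails at once if the box on the shelf above is moved more than 40 mm (distance of topbox from where it was at the start of the episode above 0.04 m).
It also fails if it takes over 50 s, if anything falls off the work surface, if the arm or the gripper's body presses on something with over 40 N, if the wrist force passes 120 N, or if a joint passes its speed limit or range.

ROBOT

A 6-joint arm with a two-finger parallel gripper is mounted at the origin on the work surface. World frame = base frame: x ahead of the robot, y to its left, z up, the work surface at z = 0. Lengths are in m, angles in rad, forces in N, time in s.
With the tool pointing down it reaches from about 0.375 to 0.925 m from the base axis. Payload 5.7 kg.
Tool frame: the origin (TCP) lies at the very end of the fingers, on their centre line; the grasp point (between the pads) lies 19 mm behind it (env.pinch_z is the distance from the TCP to the grasp point, in m); z points along the fingers, x is the direction in which the jaws open and shut, and the axes are right-handed (so a half turn about z gives the same grasp; the last joint's range is limited). The gripper opens to 85 mm and grips with 20 to 120 N. Pads are 22 mm wide; open, the fingers measure 114 mm over their backs; the gripper's body (76 mm by 85 mm) begins 54 mm behind the grasp point. The pads swing forward as they close: fully open they stand 13 mm farther back than shut.
Start: joints at [1.041, 0.359, 1.51, -0, 1.272, -0.115], TCP at [0.242, 0.549, 0.231] pointing down, gripper open.
Joint ranges: [-2.97, 2.97], [-1.01, 2.36], [0.21, 2.38], [-0.96, 4.11], [0.2, 2.71], [-2.98, 2.98]. Speed limits (rad/s): [2.39, 2.39, 3.14, 3.14, 3.14, 3.14].

INTERFACE

Orientations are given as a 3x3 rotation matrix whose columns are the frame's x, y, z axes.
In Python, from plant import env gives the robot as it stands. The module is installed in compiled form; this text tells all that it offers.
- The arm moves only by the tool send_rows, never from a script. Its argument "steps" is a list of rows, each a list of 7 numbers: the opening, from 0 (shut) to 1 (fully open), then the shift along the tool's x, y, z in m, then the turn, a rotation vector about the tool's x, y, z in rad. A call has 1 to 12 rows; each row is the pose to reach, as a shift and turn from the pose measured when the call began, along the tool's axes at that moment; what a row does not reach only later rows make up. A row lasts 1/8 s, in which the tool goes at most 62.5 mm and 10.7 degrees, less where a joint would pass 70% of its speed; a pose out of reach is approached as far as the arm can. A call with a gripper value outside its range is refused whole. The fingers move at their own pace and stop on an object; the grip force is fixed at half the most. Time passes only in rows, so rows that repeat a pose let the fingers close. It gives the time, the measured TCP pose, the force and the opening at its end, in the units of the state.
- env.get_obs(): the state, without advancing time (a new reading comes with each control period).
- env.camera(name): name is "scene" or "top" or "wrist"; returns a dict with "image" (384x512x3 uint8, red, green, blue), "fx", "fy", "cx", "cy" (pixels), "extrinsics" (4x4, takes a point from camera to world coordinates); the wrist camera has in their place "hand_eye" (4x4, takes a point from camera to tool coordinates, whose origin is the TCP and whose axes are the tool frame's). Camera axes: x right, y down, z forward; pixel columns grow to the right and rows downward; lengths in m; the calibration is good to about 2 mm. A picture is of the moment at which its call begins: read the wrist's pose just before it. There is no depth.
- env.job_done(): hands the job in, once; it reports no verdict.
Trained networks look in the newest picture that a camera, given by its name, has taken for a name from the list of things; names that differ only in an ending like _2 or _b are one class to them, and where a whole thing is asked for, a point or a joint stands for the part that bears it (a point fixed in the world has none). Each returns a list of dicts, best first, with "confidence" (0 to 1); they miss things now and then, are a little off and sometimes report something else, mostly with a low value. They report only what shows in the picture. A call takes as long as a camera call. They do not tell look-alikes from the thing itself.
- env.masks_of(camera, name): "pixels" (384x512 bool, what is visible of it) and "bbox" ([left, top, width, height] in pixels, round what is visible of it).
- env.pinpoint(camera, name): "position" ([column, row] in pixels: a listed point, or the origin of a listed thing).
The state is a dict: "t": time; "q": joint angles; "qvel": joint speeds; "tau": joint torques, N m; "eef_pos": TCP position; "ee_rot": TCP orientation; "contact_force": force on the tool from outside, world axes, zero at the start; "moment": the same for the moment, N m; "width": finger opening in m.
Only numpy, scipy, OpenCV 4.12 (cv2) and the standard library are available. Lean on these libraries where they do the work, as an engineer would, in place of code of your own. Each camera call takes 0.05 s, during which the arm holds its last target.

## Working session

There is one attempt and no reset: what is moved stays moved. The work goes in short steps, Python scripts to look and compute and a tool call to move; the robot and the scene stay as the last step left them, time stands still between calls to the robot, and variables do not carry over. Pictures are saved under pics/ and viewed, and the job is handed in when it is done.

Besides the shell and the picture viewer there is one more tool, called after "Request:" by a JSON object that holds its "fn" and its "kwargs", one argument or row to a line. send_rows: Moves the arm, as the interface text tells. Its arguments: {"type":"object","properties":{"steps":{"type":"array"}},"required":["steps"]}

```bash
mkdir -p pics; cat > h.py <<'E'
import numpy as np, cv2
from plant import env
def snap(n,f):
    c=env.camera(n); cv2.imwrite('pics/'+f+'.png',cv2.cvtColor(c['image'],cv2.COLOR_RGB2BGR)); return c
E
python3 - <<'E'
from h import *
o=env.get_obs(); print(o['t'],o['eef_pos'],o['ee_rot'],env.pinch_z)
ims=[]
for n in ['scene','top']:
    c=snap(n,n+'0'); print(n,c['fx'],c['fy'],c['cx'],c['cy']); print(np.round(c['extrinsics'],4).tolist())
    for k in ['rib','window','claws','slots','overhang','latch','carton','bin','topbox']:
        print(k,[(np.round(d['position'],1).tolist(),round(d['confidence'],2)) for d in env.pinpoint(n,k)])
    np.savez('/tmp/'+n, K=[c['fx'],c['fy'],c['cx'],c['cy']],E=c['extrinsics'])
E
```

```text
0.0 [0.24147952 0.54851265 0.23044413] [[ 4.02991307e-01  9.15203350e-01 -9.13749873e-04]
 [ 9.15201975e-01 -4.02992297e-01 -1.59817494e-03]
 [-1.83088922e-03 -1.92215081e-04 -9.99998305e-01]] 0.0187
scene 491.2662890946465 491.2662890946465 257.55724484547665 187.46266350781357
[[0.454, 0.685, -0.5698, 1.2323], [0.8909, -0.357, 0.2807, -0.2539], [-0.0111, -0.6351, -0.7724, 1.1486], [0.0, 0.0, 0.0, 1.0]]
rib [([272.9, 155.1], 0.76), ([352.9, 182.9], 0.7), ([302.7, 196.6], 0.59)]
window [([269.8, 168.6], 0.9), ([310.4, 212.8], 0.79), ([342.9, 179.7], 0.63)]
claws [([272.2, 159.4], 0.84), ([315.1, 200.8], 0.74), ([345.6, 167.9], 0.72)]
slots [([272.5, 257.5], 0.59)]
overhang [([260.5, 210.7], 0.75)]Traceback (most recent call last):
  File "<stdin>", line 7, in <module>
ValueError: it knows: bin, carton, claws, overhang, rib, slots, topbox, window
```

```bash
python3 - <<'E'
from h import *
for n in ['scene','top']:
    c=snap(n,n+'0'); print(n,c['fx'],c['fy'],c['cx'],c['cy']); print(np.round(c['extrinsics'],4).tolist())
    for k in ['rib','window','claws','slots','overhang','carton','bin','topbox']:
        print(k,[(np.round(d['position'],1).tolist(),round(d['confidence'],2)) for d in env.pinpoint(n,k)])
    for d in env.masks_of(n,'rib'): print('mask',d['bbox'],d['confidence'],d['pixels'].sum())
    np.savez('/tmp/'+n, K=[c['fx'],c['fy'],c['cx'],c['cy']],E=c['extrinsics'])
E
```

```text
scene 491.2662890946465 491.2662890946465 257.55724484547665 187.46266350781357
[[0.454, 0.685, -0.5698, 1.2323], [0.8909, -0.357, 0.2807, -0.2539], [-0.0111, -0.6351, -0.7724, 1.1486], [0.0, 0.0, 0.0, 1.0]]
rib [([299.6, 195.6], 0.93), ([268.2, 155.3], 0.8), ([355.9, 182.4], 0.65), ([258.6, 210.5], 0.53)]
window [([308.4, 213.2], 0.93), ([344.9, 179.2], 0.63), ([268.6, 170.4], 0.56), ([141.9, 265.7], 0.27)]
claws [([348.7, 170.0], 0.88), ([274.2, 158.9], 0.81), ([316.7, 205.6], 0.68)]
slots [([272.6, 258.6], 0.8)]
overhang [([259.2, 212.2], 0.92)]
carton [([145.8, 263.1], 0.9)]
bin [([218.7, 241.8], 0.8)]
topbox [([285.5, 243.1], 0.67)]
mask [267.9, 180.4, 62.3, 36.3] 0.79 747
mask [334.2, 161.8, 42.6, 42.4] 0.77 1090
mask [249.6, 145.5, 39.8, 27.7] 0.74 699
top 372.7707706334473 372.7707706334473 254.0774690367389 190.8164792468292
[[-0.0268, -0.9805, 0.1945, 0.3506], [-0.9993, 0.0311, 0.0193, 0.0775], [-0.025, -0.1939, -0.9807, 1.1891], [0.0, 0.0, 0.0, 1.0]]
rib [([209.7, 279.9], 0.7), ([157.5, 207.5], 0.67), ([210.7, 213.9], 0.63)]
window [([207.8, 204.7], 0.65), ([212.3, 268.9], 0.6), ([159.7, 223.3], 0.55)]
claws [([205.0, 199.1], 0.92), ([151.9, 223.4], 0.7), ([211.4, 271.3], 0.55)]
slots [([270.5, 133.2], 0.8), ([274.8, 145.5], 0.22)]
overhang [([276.1, 141.9], 0.57)]
carton [([357.4, 219.0], 0.58)]
bin [([292.7, 209.6], 0.9)]
topbox [([275.7, 94.9], 0.73)]
mask [194.1, 267.7, 34.1, 29.1] 0.7 853
mask [141.8, 197.0, 35.2, 27.6] 0.64 800
mask [189.1, 195.2, 44.9, 51.6] 0.58 1661
```

View pics/scene0.png

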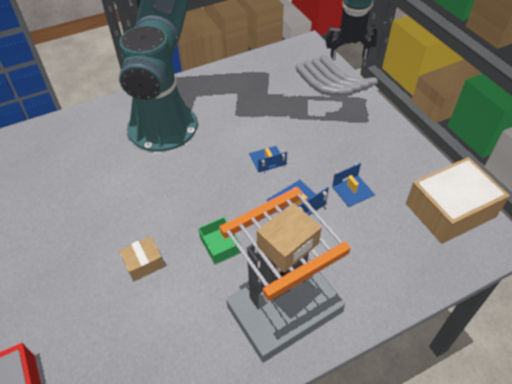

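View pics/top0.png

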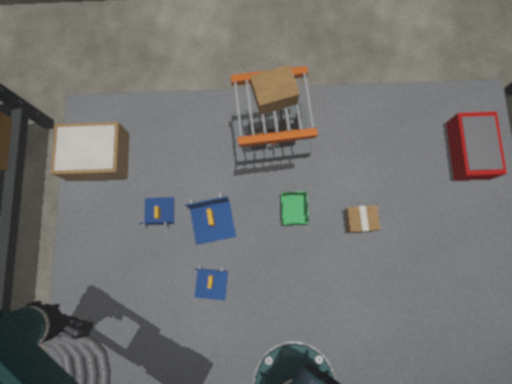

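Candidates for the bracket, in top-view pixels: (211,217) large, (157,211) small and (210,283) small. The largest, at (211,217) and partly hidden behind the shelf in the scene view at (300,195), is the one I choose. Next I'll crop in on it and triangulate.

```bash
cat >> h.py <<'E'
def ray(K,E,p):
    d=np.array([(p[0]-K[2])/K[0],(p[1]-K[3])/K[1],1.]); d=E[:3,:3]@d
    return E[:3,3],d/np.linalg.norm(d)
def tri(rs):
    A=np.zeros((3,3));b=np.zeros(3)
    for o,d in rs:
        P=np.eye(3)-np.outer(d,d);A+=P;b+=P@o
    x=np.linalg.solve(A,b); return x,[float(np.linalg.norm(np.cross(x-o,d))) for o,d in rs]
def onz(K,E,p,z):
    o,d=ray(K,E,p); return o+d*(z-o[2])/d[2]
def proj(K,E,X):
    x=E[:3,:3].T@(np.asarray(X)-E[:3,3]); return K[0]*x[0]/x[2]+K[2],K[1]*x[1]/x[2]+K[3]
E
python3 - <<'E'
from h import *
s=np.load('/tmp/scene.npz');t=np.load('/tmp/top.npz')
S=(s['K'],s['E']);T=(t['K'],t['E'])
for n,a,b in [('rib',(300,195.6),(210.7,213.9)),('window',(308.4,213.2),(207.8,204.7)),('claws',(316,203),(205,199.1)),('slots',(272.6,258),(270.5,133.2)),('over',(259.5,211.5),(276.1,141.9)),('carton',(145.8,263.1),(357.4,219)),('bin',(218.7,241.8),(292.7,209.6)),('topbox',(285.5,243.1),(275.7,94.9))]:
    x,r=tri([ray(*S,a),ray(*T,b)]);print(n,np.round(x,3),np.round(r,4))
im=cv2.imread('pics/top0.png'); cv2.imwrite('pics/c1.png',cv2.resize(im[60:260,130:320],None,fx=3,fy=3,interpolation=cv2.INTER_CUBIC)[:600])
im=cv2.imread('pics/scene0.png'); cv2.imwrite('pics/c2.png',cv2.resize(im[140:350,210:400],None,fx=2.8,fy=2.8,interpolation=cv2.INTER_CUBIC))
E
```

```text
rib [0.508 0.236 0.055] [0.0009 0.0009]
window [0.544 0.249 0.007] [0.0018 0.0018]
claws [0.555 0.256 0.062] [0.0044 0.0044]
slots [0.717 0.041 0.173] [0.0052 0.0052]
over [0.656 0.035 0.281] [0.0009 0.0009]
carton [ 0.484 -0.224  0.005] [0.0003 0.0003]
bin [ 0.518 -0.022  0.014] [0.0018 0.0018]
topbox [0.77  0.034 0.311] [0.0005 0.0005]
```

View pics/c1.png

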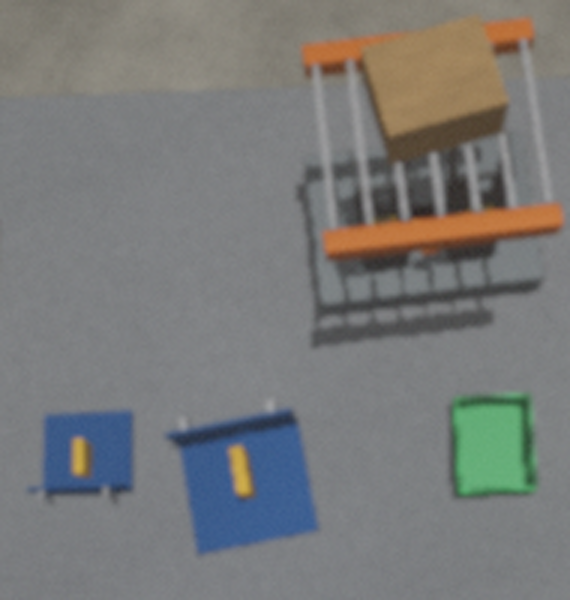

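View pics/c2.png

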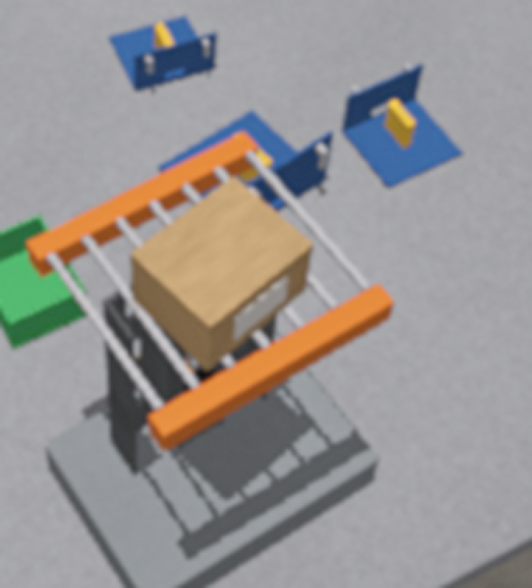

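The crop shows the large bracket with its claws facing the rack (+x), at c1 (245,480). The rack behind it is turned by a similar angle. I'll get the hand-eye calibration and take the wrist view.

```bash
cat >> h.py <<'E'
def wsnap(f):
    o=env.get_obs(); c=snap('wrist',f)
    M=np.eye(4);M[:3,:3]=o['ee_rot'];M[:3,3]=o['eef_pos']
    K=np.array([c['fx'],c['fy'],c['cx'],c['cy']]);E=M@c['hand_eye']
    np.savez('/tmp/'+f,K=K,E=E); return o,K,E,c
def ld(f):
    s=np.load('/tmp/'+f+'.npz'); return s['K'],s['E']
def rows(target_R,target_p):
    "shift and rotvec in current tool axes"
    from scipy.spatial.transform import Rotation as Ro
    o=env.get_obs();R=o['ee_rot']
    return np.round(R.T@(np.asarray(target_p)-o['eef_pos']),4),np.round(Ro.from_matrix(R.T@target_R).as_rotvec(),4)
def toolR(yaw,tilt,flip=1):
    "tool z = tilt forward along yaw dir, tool x = flip*left"
    f=np.array([np.cos(yaw),np.sin(yaw),0]);l=np.array([-np.sin(yaw),np.cos(yaw),0])
    z=np.sin(tilt)*f-np.array([0,0,np.cos(tilt)]);x=flip*l
    return np.stack([x,np.cross(z,x),z],1)
E
python3 - <<'E'
from h import *
o,K,E,c=wsnap('w0'); print(K,np.round(c['hand_eye'],4).tolist())
for fl in (1,-1):
  for t in (0,.35,.7):
    print(fl,t,rows(toolR(.17,t,fl),np.array([.508,.236,.035])))
s=ld('scene')
s=ld('top')
a=[onz(*s,p,z) for p,z in [((196.7,244),.004),((235.7,236),.004),((186.7,205.7),.08),((229,197.3),.08)]]
print(np.round(a,3))
E
```

```text
[325.23915391 325.23915391 256.37053226 190.74594872] [[1.0, -0.0005, 0.0008, 0.0001], [0.0003, 0.9597, 0.2809, -0.0717], [-0.0009, -0.2809, 0.9597, -0.1429], [0.0, 0.0, 0.0, 1.0]]
1 0 (array([-0.1793,  0.3698,  0.1963]), array([-0.000e+00,  1.000e-04, -5.848e-01]))
1 0.35 (array([-0.1793,  0.3698,  0.1963]), array([-0.3399,  0.1024, -0.5787]))
1 0.7 (array([-0.1793,  0.3698,  0.1963]), array([-0.6796,  0.2046, -0.5604]))
-1 0 (array([-0.1793,  0.3698,  0.1963]), array([1.0000e-04, 0.0000e+00, 2.5568e+00]))
-1 0.35 (array([-0.1793,  0.3698,  0.1963]), array([0.1344, 0.4462, 2.5233]))
-1 0.7 (array([-0.1793,  0.3698,  0.1963]), array([0.2663, 0.8845, 2.4231]))
[[0.42  0.287 0.004]
 [0.442 0.163 0.004]
 [0.531 0.304 0.08 ]
 [0.553 0.176 0.08 ]]
```

View pics/w0.png

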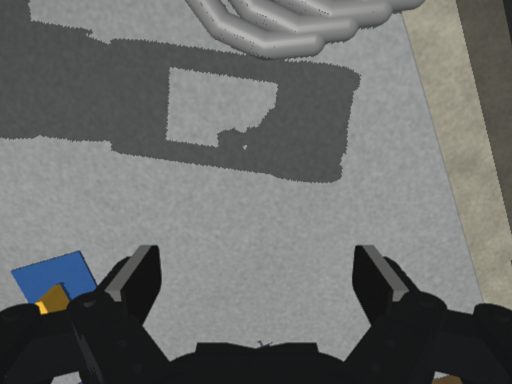

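```bash
python3 - <<'E'
from h import *
print(rows(toolR(.17,.7),[.45,.2,.22]))
E
```

```text
(array([-0.2356,  0.3312,  0.0113]), array([-0.6796,  0.2046, -0.5604]))
```

Request:
{"fn": "send_rows", "kwargs": {
  "steps": [
    [1,-0.06,0.08,0,-0.17,0.05,-0.14],
    [1,-0.12,0.17,0,-0.34,0.1,-0.28],
    [1,-0.18,0.25,0.005,-0.51,0.15,-0.42],
    [1,-0.236,0.331,0.011,-0.68,0.205,-0.56],
    [1,-0.236,0.331,0.011,-0.68,0.205,-0.56],
    [1,-0.236,0.331,0.011,-0.68,0.205,-0.56],
    [1,-0.236,0.331,0.011,-0.68,0.205,-0.56],
    [1,-0.236,0.331,0.011,-0.68,0.205,-0.56],
    [1,-0.236,0.331,0.011,-0.68,0.205,-0.56],
    [1,-0.236,0.331,0.011,-0.68,0.205,-0.56]
  ]
}}

```text
t: 2.6
eef_pos: [0.4492, 0.201, 0.2204]
ee_rot: [[-0.171, 0.753, 0.635], [0.985, 0.13, 0.111], [0.0, 0.645, -0.764]]
contact_force: [0.6, -0.6, -0.2]
width: 0.0855
```

```bash
python3 - <<'E'
from h import *
o,K,E,c=wsnap('w1');print(o['t'],o['eef_pos'],o['q'],np.round(o['ee_rot'],3).tolist())
for k in ['rib','window','claws','slots','overhang']:
    print(k,[(np.round(d['position'],1).tolist(),round(d['confidence'],2)) for d in env.pinpoint('wrist',k)])
E
```

```text
2.6 [0.44919762 0.20095925 0.22038596] [ 0.38244077  0.01259724  2.28610546 -0.72640553  0.20376853 -0.69247661] [[-0.171, 0.753, 0.635], [0.985, 0.13, 0.111], [0.0, 0.645, -0.764]]
rib [([434.8, 120.8], 0.8), ([289.6, 92.1], 0.79)]
window [([283.5, 111.3], 0.97), ([448.4, 81.2], 0.91)]
claws [([466.1, 113.7], 0.87), ([290.1, 150.6], 0.64)]
slots [([84.0, 286.1], 0.76)]
overhang []
```

View pics/w1.png

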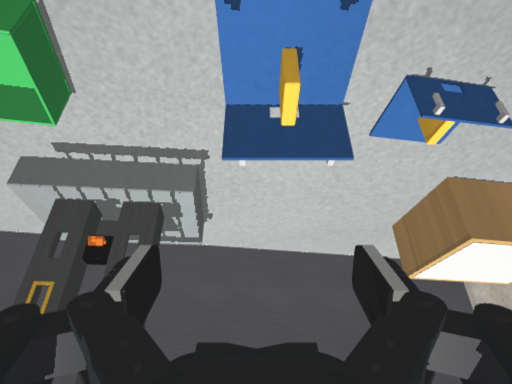

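The image is upside down. The big bracket's plate top edge runs (222,158)–(353,158). The rack uprights are at (50,250) and (140,240), the latch is at (96,241), and one ringed slot is at (40,290). I'll shift right for a proper look at the rack face.

```bash
python3 - <<'E'
from h import *
print(rows(toolR(.1,.68),[.47,.08,.22]))
W=ld('w1')
for p,z in [((226,104),.004),((350,104),.004),((222,158),.08),((353,158),.08),((289.5,92),.035),((290,48),.056),((290,126),.056)]:
    print(p,np.round(onz(*W,p,z),4))
# FK rotation test
from scipy.spatial.transform import Rotation as Ro
o=env.get_obs();q=o['q']
R=Ro.from_euler('ZYZYZ',[q[0],q[1]+q[2],q[3],q[4],q[5]]).as_matrix()@np.diag([-1,-1,1]);print(np.round(R,3))
E
```

```text
(array([-1.222e-01, -2.000e-04,  1.000e-04]), array([ 0.0203, -0.0456,  0.0547]))
(226, 104) [0.5545 0.1856 0.004 ]
(350, 104) [0.5311 0.3213 0.004 ]
(222, 158) [0.5557 0.1856 0.08  ]
(353, 158) [0.5339 0.3127 0.08  ]
(289.5, 92) [0.5018 0.2425 0.035 ]
(290, 48) [0.4447 0.2267 0.056 ]
(290, 126) [0.5251 0.2479 0.056 ]Traceback (most recent call last):
  File "<stdin>", line 9, in <module>
  File "scipy/spatial/transform/_rotation.pyx", line 1413, in scipy.spatial.transform._rotation.Rotation.from_euler
ValueError: Expected axis specification to be a non-empty string of upto 3 characters, got ZYZYZ
```

Request:
{"fn": "send_rows", "kwargs": {
  "steps": [
    [1,-0.06,0,0,0.01,-0.02,0.03],
    [1,-0.122,0,0,0.02,-0.045,0.055],
    [1,-0.122,0,0,0.02,-0.045,0.055],
    [1,-0.122,0,0,0.02,-0.045,0.055],
    [1,-0.122,0,0,0.02,-0.045,0.055]
  ]
}}

```text
t: 3.52
eef_pos: [0.4678, 0.0865, 0.2188]
ee_rot: [[-0.103, 0.777, 0.621], [0.995, 0.08, 0.066], [0.001, 0.624, -0.781]]
contact_force: [0.9, 0.6, -0.3]
width: 0.0856
```

```bash
python3 - <<'E'
from h import *
o,K,E,c=wsnap('w2');print(o['t'],o['eef_pos'],o['q'],np.round(o['ee_rot'],3).tolist())
for k in ['slots','overhang','topbox','bin']:
    print(k,[(np.round(d['position'],1).tolist(),round(d['confidence'],2)) for d in env.pinpoint('wrist',k)])
from scipy.spatial.transform import Rotation as Ro
q=o['q']
R=(Ro.from_euler('ZYZ',[q[0],q[1]+q[2],q[3]])*Ro.from_euler('YZ',[q[4],q[5]])).as_matrix()@np.diag([-1,-1,1]);print(np.round(R,3))
E
```

```text
3.525 [0.46783076 0.08651342 0.21882748] [-0.02889203 -0.03575396  2.31465487  0.41185928  0.20993444 -2.07752273] [[-0.103, 0.777, 0.621], [0.995, 0.08, 0.066], [0.001, 0.624, -0.781]]
slots [([194.1, 296.7], 0.82)]
overhang [([394.8, 109.8], 0.43)]
topbox []
bin [([139.8, 60.5], 0.8), ([395.5, 107.2], 0.36)]
[[-0.103  0.777  0.621]
 [ 0.995  0.08   0.066]
 [ 0.001  0.624 -0.781]]
```

View pics/w2.png

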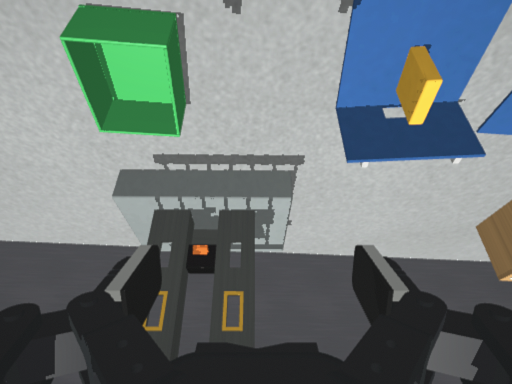

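```bash
python3 - <<'E'
from h import *
from scipy.optimize import least_squares
from scipy.spatial.transform import Rotation as Ro
im=cv2.imread('pics/w2.png'); cv2.imwrite('pics/c3.png',cv2.resize(im[195:345,125:275],None,fx=4,fy=4,interpolation=cv2.INTER_CUBIC))
D=[([1.041,.359,1.51,0,1.272,-.115],[.24148,.54851,.23044]),([ 0.38244077,0.01259724,2.28610546,-0.72640553,0.20376853,-0.69247661],[.44919762,.20095925,.22038596]),([-0.02889203,-0.03575396,2.31465487,0.41185928,0.20993444,-2.07752273],[.46783076,.08651342,.21882748])]
# linear: p = Rz1 (e,d,h) + Rz1 Ry2 (0,0,a) + Rz1 Ry23 (bx,0,bz) + R6 (0,0,L)
A=[];b=[]
for q,p in D:
    R1=Ro.from_euler('Z',q[0]).as_matrix();R2=Ro.from_euler('ZY',q[:2]).as_matrix();R3=Ro.from_euler('ZY',[q[0],q[1]+q[2]]).as_matrix()
    R6=R3@Ro.from_euler('ZYZ',q[3:]).as_matrix()
    R5=R3@Ro.from_euler('ZY',q[3:5]).as_matrix()
    A.append(np.stack([R1[:,1],R1[:,2],R2[:,2],R3[:,2],R6[:,2]],1));b.append(p)
A=np.vstack(A);b=np.hstack(b)
x,res,rk,sv=np.linalg.lstsq(A,b,rcond=None);print(x,rk,sv,np.round(A@x-b,4))
E
```

```text
[0.06834528 0.01942697 0.70379497 0.36339231 0.34166268] 5 [3.10530805 1.73222551 1.42582785 0.54606979 0.15899507] [ 0.0001 -0.0007 -0.0005  0.0022  0.0048 -0.0002 -0.003  -0.0031  0.0007]
```

View pics/c3.png

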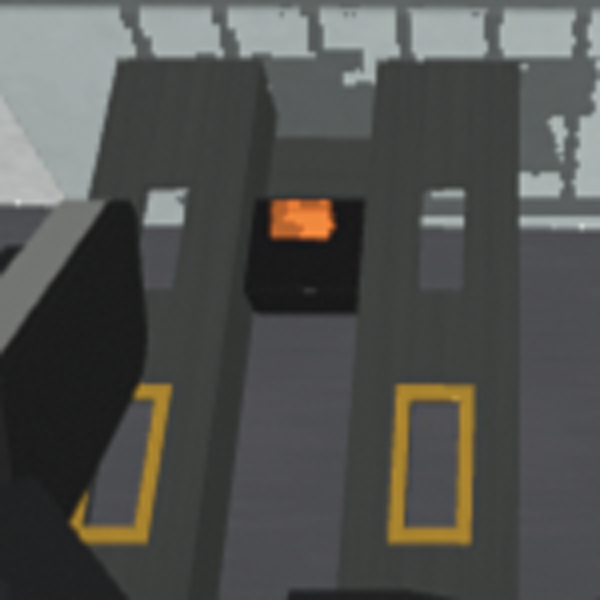

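```bash
cat > fit.py <<'E'
from h import *
from scipy.optimize import least_squares
S=ld('scene');T=ld('top');W=ld('w2');W1=ld('w1')
def P(v,l):
    x,y,z,a=v; return np.array([x+np.cos(a)*l[0]-np.sin(a)*l[1], y+np.sin(a)*l[0]+np.cos(a)*l[1], z+l[2]])
c=lambda u,w:(125+u/4,195+w/4)
obs=[(W,c(410,400),(0,.038,0),1),(W,c(461,400),(0,.052,0),1),(W,c(403,528),(0,.038,.036),1),(W,c(458,528),(0,.052,.036),1),
(W,c(150,400),(0,-.038,0),1),(W,c(133,527),(0,-.038,.036),1),
(T,(276.1,141.9),(-.06,0,.112),2),(S,(259.5,211.5),(-.06,0,.112),2)]
def f(v): return np.concatenate([(np.array(proj(*C,P(v,l)))-p)/s for C,p,l,s in obs])
if __name__=='__main__':
    r=least_squares(f,[.717,.041,.17,.1]);print(np.round(r.x,4),np.round(r.fun,1))
    n=len(obs);obs2=obs;obs=obs[:6];r=least_squares(f,r.x);print(np.round(r.x,4),np.round(r.fun,1))
    # beam front lower edge endpoints in top view
    for p in [(325,257),(562,230)]:
        print(onz(*T,(130+p[0]/3,60+p[1]/3),r.x[2]+.112))
E
python3 fit.py
```

```text
[0.7137 0.0403 0.166  0.0835] [ 0.3 -0.1 -0.6 -0.1  0.5  0.2 -0.7  0.2  0.7 -0.4 -0.3  0.2  0.1  0.6
  0.1  0.1]
[0.7125 0.0403 0.1663 0.087 ] [ 0.4 -0.2 -0.5 -0.2  0.6  0.2 -0.6  0.2  0.6 -0.4 -0.4  0.3]
[0.65010106 0.13249795 0.27828159]
[ 0.66704519 -0.06986042  0.27828159]
```

```bash
python3 - <<'E'
import cv2,numpy as np
im=cv2.imread('pics/w1.png');a=cv2.resize(im[0:180,205:385],None,fx=3.3,fy=3.3,interpolation=cv2.INTER_CUBIC)
cv2.imwrite('pics/c4.png',a)
im=cv2.imread('pics/w2.png');a=cv2.resize(im[0:180,325:505],None,fx=3.3,fy=3.3,interpolation=cv2.INTER_CUBIC)
cv2.imwrite('pics/c5.png',a)
E
```

```text
(no output)
```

View pics/c4.png

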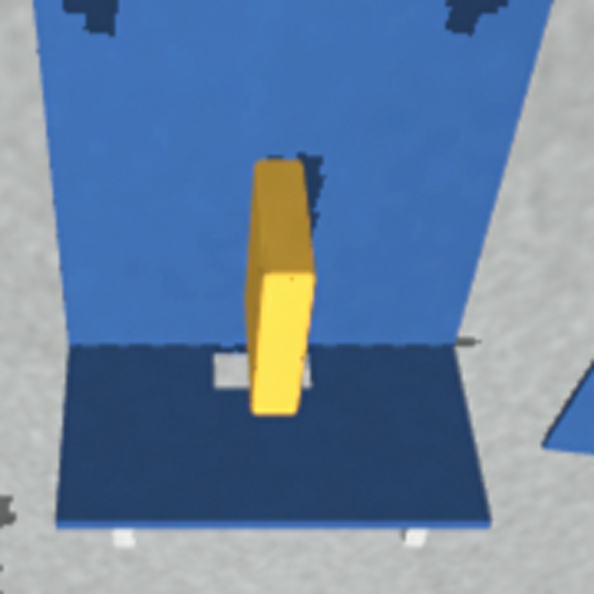

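View pics/c5.png

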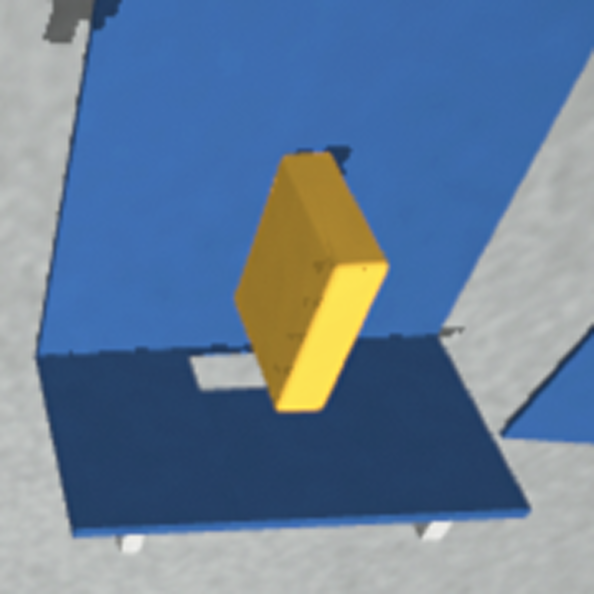

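```bash
cat > fitb.py <<'E'
import fit; from fit import *
def run(C,off,pts,v0,free4=True):
    L=[(.044,-.065,-.031),(.044,.065,-.031),(.044,-.065,.045),(.044,.065,.045),(-.025,-.007,.021),(-.025,.007,.021),(.025,-.007,.021),(.025,.007,.021),(-.025,-.007,-.031),(-.025,.007,-.031)]
    return [(C,(off+u/3.3,w/3.3),l,1) for (u,w),l in zip(pts,L)]
o1=run(W1,205,[(69,345),(456,345),(57,522),(491,522),(262,272),(315,272),(251,414),(297,414),(256,160),(302,160)],0)
o2=run(W,325,[(38,355),(441,335),(72,529),(529,511),(333,265),(388,263),(276,411),(324,410),(284,154),(331,153)],0)
for ob in (o1,o2,o1+o2):
    fit.obs=ob; r=least_squares(f,[.5,.24,.035,.17]); print(np.round(r.x,4),np.round(np.abs(r.fun).mean(),2),np.abs(r.fun).max())
E
python3 fitb.py
python3 - <<'E'
from h import *
for t in (.6,.7):
    R=toolR(.165,t); g=np.array([.501,.242,.035]); print(rows(R,g+R[:,2]*.0187-R[:,2]*.09), rows(R,g+R[:,2]*.0187))
E
```

```text
[0.5014 0.242  0.0342 0.1743] 0.52 1.2647794871237892
[0.5014 0.2424 0.0344 0.1715] 0.67 1.3658433506378174
[0.5011 0.242  0.0347 0.1727] 0.61 1.536557937013015
(array([ 0.148 , -0.0709,  0.1033]), array([ 0.0733,  0.0358, -0.0511])) (array([ 0.151 , -0.0775,  0.193 ]), array([ 0.0733,  0.0358, -0.0511]))
(array([ 0.1476, -0.078 ,  0.1032]), array([-0.0267,  0.0383, -0.0492])) (array([ 0.1511, -0.0757,  0.1931]), array([-0.0267,  0.0383, -0.0492]))
```

```bash
python3 - <<'E'
from h import *
R=toolR(.173,.68); g=np.array([.501,.242,.035]); print(rows(R,g+R[:,2]*(.0187-.08)), rows(R,g+R[:,2]*.0187))
E
```

```text
(array([ 0.1478, -0.0765,  0.1132]), array([-0.0067,  0.0428, -0.0558])) (array([ 0.1512, -0.076 ,  0.1931]), array([-0.0067,  0.0428, -0.0558]))
```

Request:
{"fn": "send_rows", "kwargs": {
  "steps": [
    [1,0.06,0,0,0,0.02,-0.02],
    [1,0.12,-0.03,0.04,-0.005,0.04,-0.05],
    [1,0.148,-0.076,0.09,-0.007,0.043,-0.056],
    [1,0.148,-0.0765,0.113,-0.007,0.043,-0.056],
    [1,0.148,-0.0765,0.113,-0.007,0.043,-0.056],
    [1,0.148,-0.0765,0.113,-0.007,0.043,-0.056],
    [1,0.148,-0.0765,0.113,-0.007,0.043,-0.056]
  ]
}}

```text
t: 4.65
eef_pos: [0.4688, 0.2398, 0.153]
ee_rot: [[-0.169, 0.811, 0.561], [0.986, 0.139, 0.096], [0.0, 0.569, -0.822]]
contact_force: [0.4, -0.2, -0.3]
width: 0.0853
```

```bash
python3 - <<'E'
from h import *
o,K,E,c=wsnap('w3');print(o['t'],o['eef_pos'].tolist(),o['q'].tolist(),np.round(o['ee_rot'],3).tolist())
R=toolR(.173,.68); g=np.array([.501,.242,.035]); print(rows(R,g+R[:,2]*.0187))
E
```

```text
4.65 [0.4688097778297704, 0.23978283105850592, 0.15299859615935238] [0.455158235566793, 0.21424640972695502, 2.228441488953149, -0.9636555762253097, 0.1960310158159651, -0.3796076151709828] [[-0.169, 0.811, 0.561], [0.986, 0.139, 0.096], [0.0, 0.569, -0.822]]
(array([-0.0044, -0.0408,  0.1324]), array([-0.0745,  0.0006, -0.0008]))
```

View pics/w3.png

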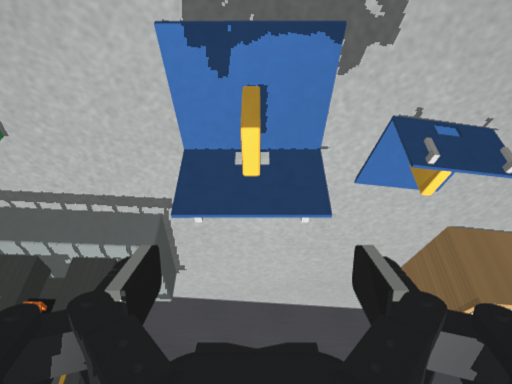

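```bash
cat > kin.py <<'E'
import numpy as np
from scipy.spatial.transform import Rotation as Ro
D=[([1.041,.359,1.51,0,1.272,-.115],[.24148,.54851,.23044]),([ 0.38244077,0.01259724,2.28610546,-0.72640553,0.20376853,-0.69247661],[.44919762,.20095925,.22038596]),([-0.02889203,-0.03575396,2.31465487,0.41185928,0.20993444,-2.07752273],[.46783076,.08651342,.21882748]),([0.455158235566793, 0.21424640972695502, 2.228441488953149, -0.9636555762253097, 0.1960310158159651, -0.3796076151709828],[0.4688097778297704, 0.23978283105850592, 0.15299859615935238])]
def basis(q):
    R1=Ro.from_euler('Z',q[0]).as_matrix();R2=Ro.from_euler('ZY',q[:2]).as_matrix();R3=Ro.from_euler('ZY',[q[0],q[1]+q[2]]).as_matrix()
    R4=R3@Ro.from_euler('Z',q[3]).as_matrix()
    R6=R3@Ro.from_euler('ZYZ',q[3:]).as_matrix()
    return R1,R2,R3,R4,R6
if __name__=='__main__':
    from h import env
    def go(sel):
        A=[];b=[]
        for q,p in D:
            R=basis(q); A.append(np.stack([R[i][:,j] for i,j in sel],1));b.append(p)
        A=np.vstack(A);b=np.hstack(b)
        x,res,rk,sv=np.linalg.lstsq(A,b,rcond=None);print(sel,np.round(x,4),rk,np.round(sv[-1],3),np.round(np.abs(A@x-b).max(),4))
    go([(0,1),(0,2),(1,2),(2,2),(4,2)])
    go([(0,1),(0,2),(1,2),(2,2),(3,1),(4,2)])
    go([(0,2),(1,2),(2,2),(3,1),(4,2)])
    go([(0,1),(0,2),(1,2),(2,2),(3,0),(4,2)])
    go([(0,1),(0,2),(1,2),(2,2),(2,0),(4,2)])
    go([(0,0),(0,1),(0,2),(1,2),(2,2),(4,2)])
    go([(0,2),(1,2),(2,2),(2,0),(3,1),(4,2)])
E
python3 kin.py
```

```text
[(0, 1), (0, 2), (1, 2), (2, 2), (4, 2)] [0.0657 0.0771 0.6302 0.3787 0.3123] 5 0.197 0.0166
[(0, 1), (0, 2), (1, 2), (2, 2), (3, 1), (4, 2)] [0.0555 0.0647 0.6495 0.3735 0.0131 0.321 ] 6 0.184 0.0159
[(0, 2), (1, 2), (2, 2), (3, 1), (4, 2)] [0.0197 0.7188 0.3571 0.0648 0.3485] 5 0.192 0.0344
[(0, 1), (0, 2), (1, 2), (2, 2), (3, 0), (4, 2)] [0.0702 0.1161 0.6074 0.396  0.0179 0.3064] 6 0.175 0.0164
[(0, 1), (0, 2), (1, 2), (2, 2), (2, 0), (4, 2)] [0.0689 0.2664 0.6112 0.4324 0.112  0.3739] 6 0.123 0.0001
[(0, 0), (0, 1), (0, 2), (1, 2), (2, 2), (4, 2)] [0.0241 0.0648 0.0722 0.6099 0.3614 0.2953] 6 0.119 0.0167
[(0, 2), (1, 2), (2, 2), (2, 0), (3, 1), (4, 2)] [0.033  0.7173 0.361  0.0078 0.0647 0.3526] 6 0.123 0.0345
```

```bash
cat >> kin.py <<'E'
d,h,a,b,ex,L=.0689,.2664,.6112,.4324,.112,.3739
LO=np.array([-2.97,-1.01,.21,-.96,.2,-2.98]);HI=np.array([2.97,2.36,2.38,4.11,2.71,2.98])
def ik(R,p):
    w=np.asarray(p)-L*R[:,2]; rr=np.hypot(w[0],w[1]); r=np.sqrt(rr**2-d**2)
    q1=np.arctan2(w[1],w[0])-np.arctan2(d,r); z=w[2]-h
    B=np.hypot(b,ex); al=np.arctan2(ex,b); D=np.hypot(r,z)
    c=(D*D-a*a-B*B)/(2*a*B)
    if abs(c)>1: return []
    out=[]
    for s in (1,-1):
        e=s*np.arccos(c) # angle of forearm effective pitch minus upper pitch
        q2=np.arctan2(r,z)-np.arctan2(B*np.sin(e),a+B*np.cos(e)); q3=e-al
        R3=Ro.from_euler('ZY',[q1,q2+q3]).as_matrix()
        M=R3.T@R@np.diag([-1,-1,1])
        q5=np.arccos(np.clip(M[2,2],-1,1)); q4=np.arctan2(M[1,2],M[0,2]); q6=np.arctan2(M[2,1],-M[2,0])
        for k in (0,1,-1):
            for m in (0,1,-1):
                q=np.array([q1,q2,q3,q4+2*np.pi*k,q5,q6+2*np.pi*m])
                if (q>LO).all() and (q<HI).all(): out.append(q)
        if not out: out.append(('X',np.round([q1,q2,q3,q4,q5,q6],2).tolist())) if s==1 else 0
    return out
E
python3 - <<'E'
from h import *; from kin import *
q=D[3][0]
from h import env
o=env.get_obs();print(ik(o['ee_rot'],o['eef_pos']))
g=np.array([.501,.242,.035]); sl=np.array([.7137,.0403,.166]); f=np.array([np.cos(.084),np.sin(.084),0])
rk=sl-.048*f-[0,0,.033]
for t in np.deg2rad([20,25,30,35,38,40,42,45]):
    print(round(np.rad2deg(t)))
    for n,y,G in [('grasp',.173,g),('lift',.173,g+[0,0,.12]),('pre',.084,rk-.04*f+[0,0,.023]),('ent',.084,rk+[0,0,.023]),('home',.084,rk)]:
        R=toolR(y,t); S=ik(R,G+.0187*R[:,2]); print('  ',n,[np.round(s,2).tolist() if len(s)==6 else s for s in S])
E
```

```text
[('X', [0.46, 0.22, 2.23, -0.97, 0.2, -0.38])]
20
   grasp [[0.37, 0.52, 2.07, -0.31, 0.22, -1.08]]
   lift [[0.37, 0.29, 1.98, -0.13, 0.54, -1.27]]
   pre [[-0.09, 0.37, 1.84, 0.11, 0.59, -1.83]]
   ent [[-0.08, 0.42, 1.75, 0.09, 0.63, -1.8]]
   home [[-0.08, 0.45, 1.77, 0.1, 0.58, -1.81]]
25
   grasp [('X', [0.38, 0.53, 2.13, -1.09, 0.1, -0.29])]
   lift [[0.38, 0.28, 2.04, -0.23, 0.4, -1.17]]
   pre [[-0.1, 0.35, 1.91, 0.18, 0.45, -1.9]]
   ent [[-0.09, 0.4, 1.83, 0.15, 0.49, -1.86]]
   home [[-0.09, 0.43, 1.85, 0.17, 0.44, -1.88]]
30
   grasp [('X', [0.4, 0.56, 2.2, -2.41, 0.17, 1.04])]
   lift [[0.4, 0.28, 2.11, -0.44, 0.27, -0.95]]
   pre [[-0.11, 0.34, 1.98, 0.32, 0.31, -2.05]]
   ent [[-0.1, 0.39, 1.9, 0.27, 0.35, -1.98]]
   home [[-0.1, 0.43, 1.92, 0.32, 0.3, -2.03]]
35
   grasp [[0.41, 0.6, 2.26, 3.57, 0.34, 1.37]]
   lift [('X', [0.41, 0.29, 2.17, -1.03, 0.16, -0.35])]
   pre [('X', [-0.13, 0.35, 2.05, 0.7, 0.19, -2.44])]
   ent [[-0.11, 0.39, 1.97, 0.54, 0.21, -2.26]]
   home [('X', [-0.11, 0.43, 1.99, 0.73, 0.16, -2.45])]
38
   grasp [[0.42, 0.63, 2.29, 3.5, 0.45, 1.45]]
[... 283 characters left out ...]
, [0.43, 0.31, 2.24, -2.06, 0.19, 0.7])]
   pre [('X', [-0.14, 0.36, 2.12, 1.74, 0.14, 2.79])]
   ent [('X', [-0.12, 0.4, 2.04, 1.42, 0.13, 3.13])]
   home [('X', [-0.12, 0.44, 2.05, 1.89, 0.14, 2.66])]
42
   grasp [[0.44, 0.68, 2.34, 3.45, 0.61, 1.51]]
   lift [[0.44, 0.32, 2.26, 3.98, 0.24, 0.95]]
   pre [('X', [-0.14, 0.37, 2.15, 2.13, 0.18, 2.41])]
   ent [('X', [-0.12, 0.41, 2.06, 1.91, 0.15, 2.65])]
   home [('X', [-0.12, 0.45, 2.08, 2.25, 0.18, 2.3])]
45
   grasp [[0.45, 0.73, 2.37, 3.43, 0.74, 1.55]]
   lift [[0.45, 0.35, 2.3, 3.77, 0.34, 1.17]]
   pre [[-0.15, 0.39, 2.19, 2.45, 0.26, 2.08]]
   ent [[-0.13, 0.42, 2.1, 2.36, 0.21, 2.19]]
   home [[-0.13, 0.47, 2.12, 2.53, 0.27, 2.01]]
```

```bash
python3 - <<'E'
from h import *; from kin import *
T=ld('top'); print('small brackets',onz(*T,(157,211),.02),onz(*T,(210,283),.02))
sl=np.array([.7137,.0403,.166])
def G(rib,yaw,gx=-.010,gz=.003): return np.asarray(rib)+[gx*np.cos(yaw),gx*np.sin(yaw),gz]
def m(q): return np.min(np.minimum(q-LO,HI-q)) if len(q)==6 else -1
for t in np.deg2rad([29,30,31,32,33]):
    res=[]
    f=np.array([np.cos(.084),np.sin(.084),0]);rk=sl-.048*f-[0,0,.033]
    for rib in (rk-.04*f+[0,0,.023],rk-.02*f+[0,0,.023],rk+[0,0,.023],rk):
        R=toolR(.084,t);g=G(rib,.084);res.append(round(max([m(q) for q in ik(R,g+.0187*R[:,2])]),3))
    print(np.rad2deg(t),res)
    best=[]
    for x in np.arange(.4,.7,.03):
      for y in np.arange(.0,.3,.03):
        for yaw in np.arange(0,1.5,.1):
          R=toolR(yaw,t);ms=[]
          for bk,up in ((0,0),(.06,0),(0,.08)):
            g=G([x,y,.035],yaw)-bk*R[:,2]+[0,0,up]
            ms.append(max([m(q) for q in ik(R,g+.0187*R[:,2])],default=-1))
          best.append((round(min(ms),3),round(x,2),round(y,2),round(yaw,1)))
    best.sort(reverse=True);print(best[:4],[b for b in best if b[2]>=.15 and b[3]<1.2][:6])
E
```

```text
small brackets [0.52679788 0.41140076 0.02      ] [0.29955297 0.24295204 0.02      ]
29.000000000000004 [np.float64(0.142), np.float64(0.159), np.float64(0.176), np.float64(0.121)]
[(np.float64(0.482), np.float64(0.52), np.float64(0.0), np.float64(1.4)), (np.float64(0.46), np.float64(0.52), np.float64(0.03), np.float64(1.4)), (np.float64(0.457), np.float64(0.55), np.float64(0.0), np.float64(1.4)), (np.float64(0.441), np.float64(0.52), np.float64(0.0), np.float64(1.3))] [(np.float64(0.21), np.float64(0.49), np.float64(0.15), np.float64(1.1)), (np.float64(0.162), np.float64(0.52), np.float64(0.15), np.float64(1.1)), (np.float64(0.161), np.float64(0.46), np.float64(0.18), np.float64(1.1)), (np.float64(0.16), np.float64(0.49), np.float64(0.18), np.float64(1.1)), (np.float64(0.16), np.float64(0.46), np.float64(0.15), np.float64(1.1)), (np.float64(0.155), np.float64(0.49), np.float64(0.15), np.float64(1.0))]
29.999999999999996 [np.float64(0.115), np.float64(0.131), np.float64(0.148), np.float64(0.093)]
[(np.float64(0.483), np.float64(0.52), np.float64(0.0), np.float64(1.4)), (np.float64(0.
[... 2409 characters left out ...]
 np.float64(0.0), np.float64(1.4)), (np.float64(0.502), np.float64(0.55), np.float64(0.03), np.float64(1.4)), (np.float64(0.487), np.float64(0.52), np.float64(0.0), np.float64(1.4)), (np.float64(0.486), np.float64(0.58), np.float64(0.0), np.float64(1.4))] [(np.float64(0.269), np.float64(0.52), np.float64(0.15), np.float64(1.1)), (np.float64(0.264), np.float64(0.55), np.float64(0.15), np.float64(1.1)), (np.float64(0.262), np.float64(0.52), np.float64(0.18), np.float64(1.1)), (np.float64(0.237), np.float64(0.52), np.float64(0.21), np.float64(1.1)), (np.float64(0.227), np.float64(0.55), np.float64(0.18), np.float64(1.1)), (np.float64(0.224), np.float64(0.55), np.float64(0.15), np.float64(1.0))]
```

```bash
cat >> kin.py <<'E'
def plan(R,p):
    from h import rows
    q=[np.round(s,2).tolist() if len(s)==6 else s for s in ik(R,p)]
    r=rows(R,p); print([float(v) for v in r[0]],[float(v) for v in r[1]],q)
E
python3 - <<'E'
from kin import *; from h import *
R=toolR(.173,0)
plan(R,[.501,.242,.10]);plan(R,[.501,.242,.0195])
E
```

```text
[-0.0044, -0.0052, 0.0604] [0.6055, 0.0003, -0.001] [[0.33, 0.45, 1.74, 0.0, 0.95, -1.42]]
[-0.0044, -0.051, 0.1265] [0.6055, 0.0003, -0.001] [[0.33, 0.57, 1.8, 0.0, 0.77, -1.42]]
```

Request:
{"fn": "send_rows", "kwargs": {
  "steps": [
    [1,-0.002,0.02,0.01,0.15,0,0],
    [1,-0.004,0.02,0.03,0.3,0,0],
    [1,-0.0045,0.005,0.05,0.45,0,0],
    [1,-0.0045,-0.005,0.06,0.606,0,0],
    [1,-0.0045,-0.005,0.06,0.606,0,0],
    [1,-0.0045,-0.005,0.06,0.606,0,0],
    [1,-0.0045,-0.005,0.06,0.606,0,0]
  ]
}}

```text
t: 5.58
eef_pos: [0.4997, 0.2414, 0.1]
ee_rot: [[-0.171, 0.985, 0.0], [0.985, 0.171, -0.002], [-0.002, 0.0, -1.0]]
contact_force: [0.3, 0.4, -0.2]
width: 0.0853
```

```bash
python3 - <<'E'
from kin import *; from h import *
o,K,E,c=wsnap('w4');print(o['eef_pos'],o['q'])
R=toolR(.173,0)
plan(R,[.501,.242,.0195])
E
```

```text
[0.49967866 0.24143966 0.1000426 ] [ 0.32688437  0.4479486   1.74741828 -0.0022786   0.9464084  -1.41490954]
[0.0003, 0.002, 0.0806] [-0.0005, 0.0015, -0.0004] [[0.33, 0.57, 1.8, 0.0, 0.77, -1.42]]
```

View pics/w4.png

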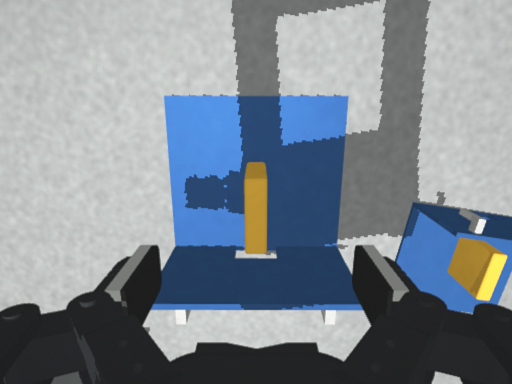

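The rib is centred between the fingers at (256,210), with the fingers on either side. Descending and closing.

Request:
{"fn": "send_rows", "kwargs": {
  "steps": [
    [1,0,0.002,0.03,0,0,0],
    [1,0,0.002,0.06,0,0,0],
    [1,0,0.002,0.08,0,0,0],
    [1,0,0.002,0.08,0,0,0],
    [0,0,0.002,0.08,0,0,0],
    [0,0,0.002,0.08,0,0,0],
    [0,0,0.002,0.08,0,0,0],
    [0,0,0.002,0.08,0,0,0],
    [0,0,0.002,0.08,0,0,0]
  ]
}}

```text
t: 6.75
eef_pos: [0.5016, 0.2417, 0.0207]
ee_rot: [[-0.172, 0.985, 0.001], [0.985, 0.172, -0.001], [-0.002, 0.001, -1.0]]
contact_force: [-0.6, -0.4, 5.2]
width: 0.0134
```

```bash
python3 - <<'E'
from kin import *; from h import *
o=env.get_obs();print(o['t'],o['eef_pos'],o['q'],o['width'])
R=toolR(.173,0)
for y in (.173,.45,.8,1.1):
    s=(y-.173)/.927; print(y);plan(toolR(y,0),[.501+.015*s,.242-.077*s,.045])
plan(toolR(1.1,0),[.516,.165,.0195])
E
```

```text
6.75 [0.5015644  0.2417266  0.02074673] [ 0.32609998  0.56830773  1.79745975 -0.00225851  0.77552709 -1.4157392 ] 0.013395752351831033
0.173
[0.0003, -0.0005, -0.0243] [0.0005, 0.0015, -0.0003] [[0.33, 0.53, 1.78, -0.0, 0.83, -1.42]]
0.45
[-0.0231, -0.0, -0.0242] [0.0003, 0.0016, -0.2773] [[0.28, 0.52, 1.8, 0.0, 0.82, -1.74]]
0.8
[-0.0527, 0.0006, -0.0242] [0.0, 0.0016, -0.6273] [[0.23, 0.52, 1.81, 0.0, 0.81, -2.14]]
1.1
[-0.0781, 0.0011, -0.0241] [-0.0002, 0.0017, -0.9273] [[0.18, 0.52, 1.82, 0.0, 0.81, -2.49]]
[-0.0781, 0.001, 0.0014] [-0.0002, 0.0017, -0.9273] [[0.18, 0.56, 1.83, 0.0, 0.75, -2.49]]
```

Request:
{"fn": "send_rows", "kwargs": {
  "steps": [
    [0,0,0,-0.025,0,0,0],
    [0,-0.015,0,-0.025,0,0,-0.18],
    [0,-0.03,0,-0.025,0,0,-0.36],
    [0,-0.046,0,-0.025,0,0,-0.54],
    [0,-0.062,0,-0.025,0,0,-0.72],
    [0,-0.078,0.001,-0.025,0,0,-0.9],
    [0,-0.078,0.001,-0.025,0,0,-0.927],
    [0,-0.078,0.001,-0.025,0,0,-0.927],
    [0,-0.078,0.001,-0.01,0,0,-0.927],
    [0,-0.078,0.001,0,0,0,-0.927],
    [0,-0.078,0.001,0.001,0,0,-0.927]
  ]
}}

```text
t: 8.12
eef_pos: [0.5153, 0.1654, 0.0199]
ee_rot: [[-0.891, 0.454, -0.001], [0.454, 0.891, -0.001], [-0.0, -0.002, -1.0]]
contact_force: [-4.2, -0.3, 19.1]
width: 0.0135
```

Request:
{"fn": "send_rows", "kwargs": {
  "steps": [
    [1,0,0,-0.001,0,0,0],
    [1,0,0,-0.001,0,0,0],
    [1,0,0,-0.001,0,0,0],
    [1,0,0,-0.03,0,0,0],
    [1,0,-0.03,-0.07,0,0,0],
    [1,0,-0.05,-0.1,-0.15,0,0],
    [1,0,-0.08,-0.1,-0.3,0,0],
    [1,0,-0.08,-0.1,-0.3,0,0],
    [1,0,-0.08,-0.1,-0.3,0,0]
  ]
}}

```text
t: 9.25
eef_pos: [0.4836, 0.1099, 0.1286]
ee_rot: [[-0.883, 0.453, 0.123], [0.47, 0.853, 0.226], [-0.003, 0.258, -0.966]]
contact_force: [-0.6, 0.0, -0.5]
width: 0.0854
```

```bash
python3 - <<'E'
from kin import *; from h import *
o,K,E,c=wsnap('w5');print(o['t'],o['eef_pos'],o['q'])
im=cv2.imread('pics/w5.png');cv2.imwrite('pics/w5b.png',cv2.resize(im,None,fx=1.5,fy=1.5,interpolation=cv2.INTER_CUBIC))
E
```

```text
9.25 [0.4835609  0.10987978 0.12856086] [-0.09960777  0.28559924  1.98148874  0.33742218  0.8001319  -2.97997029]
```

View pics/w5b.png

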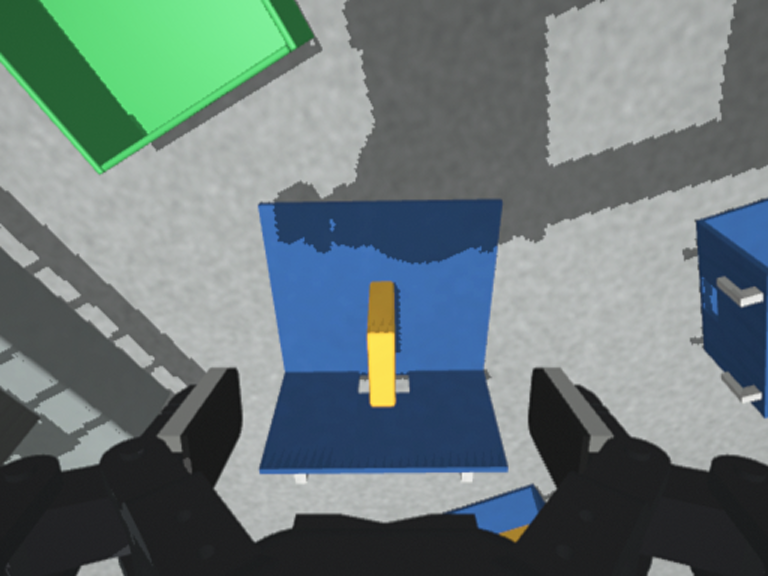

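```bash
python3 - <<'E'
from h import *; from kin import *
sl=np.array([.7137,.0403,.166])
def G(rib,yaw,gx=-.005,gz=.006): return np.asarray(rib)+[gx*np.cos(yaw),gx*np.sin(yaw),gz]
def m(q): return np.min(np.minimum(q-LO,HI-q)) if len(q)==6 and q[5]<.5 and q[3]<2.2 else -1
for td in (29,30,31,32):
    t=np.deg2rad(td); res=[]
    f=np.array([np.cos(.084),np.sin(.084),0]);rk=sl-.048*f-[0,0,.033]
    for rib in (rk-.04*f+[0,0,.023],rk+[0,0,.023],rk):
        R=toolR(.084,t);g=G(rib,.084);res.append(round(max([m(q) for q in ik(R,g+.0187*R[:,2])]),3))
    print(td,res)
    best=[]
    for x in np.arange(.3,.8,.04):
      for y in np.arange(-.4,.5,.04):
        if x<.72: 
         for yaw in np.arange(-1.6,1.6,.1):
          R=toolR(yaw,t);ms=[]
          for bk,up in ((0,0),(.06,0),(0,.08)):
            g=G([x,y,.035],yaw)-bk*R[:,2]+[0,0,up]
            ms.append(max([m(q) for q in ik(R,g+.0187*R[:,2])],default=-1))
          best.append((float(round(min(ms),3)),float(round(x,2)),float(round(y,2)),float(round(yaw,1))))
    best.sort(reverse=True);print(best[:12])
E
```

```text
29 [np.float64(0.154), np.float64(0.188), np.float64(0.133)]
[(0.488, 0.66, 0.48, -1.2), (0.484, 0.7, 0.48, -1.2), (0.484, 0.7, 0.4, -1.3), (0.475, 0.66, 0.44, -1.2), (0.473, 0.7, 0.44, -1.2), (0.471, 0.7, 0.36, -1.3), (0.466, 0.62, 0.48, -1.1), (0.465, 0.66, 0.48, -1.1), (0.463, 0.7, 0.48, -1.1), (0.461, 0.7, 0.4, -1.2), (0.461, 0.66, 0.4, -1.2), (0.456, 0.7, 0.32, -1.3)]
30 [np.float64(0.126), np.float64(0.16), np.float64(0.104)]
[(0.473, 0.66, 0.48, -1.2), (0.469, 0.7, 0.48, -1.2), (0.461, 0.66, 0.44, -1.2), (0.459, 0.7, 0.44, -1.2), (0.457, 0.7, 0.36, -1.3), (0.452, 0.62, 0.48, -1.1), (0.45, 0.66, 0.48, -1.1), (0.448, 0.7, 0.48, -1.1), (0.446, 0.7, 0.4, -1.2), (0.446, 0.66, 0.4, -1.2), (0.442, 0.7, 0.32, -1.3), (0.437, 0.62, 0.44, -1.1)]
31 [np.float64(0.099), np.float64(0.131), np.float64(0.076)]
[(0.455, 0.7, 0.48, -1.2), (0.444, 0.7, 0.44, -1.2), (0.438, 0.62, 0.48, -1.1), (0.435, 0.66, 0.48, -1.1), (0.433, 0.7, 0.48, -1.1), (0.431, 0.7, 0.4, -1.2), (0.427, 0.7, 0.32, -1.3), (0.422, 0.62, 0.44, -1.1), (0.421, 0.66, 0.44, -1.1), (0.42, 0.7, 0.44, -1.1), (0.416, 0.7, 0.36, -1.2), (0.415, 0.66, 0.36, -1.2)]
32 [np.float64(0.072), np.float64(0.103), np.float64(0.049)]
[(0.44, 0.7, 0.48, -1.2), (0.429, 0.7, 0.44, -1.2), (0.42, 0.66, 0.48, -1.1), (0.418, 0.7, 0.48, -1.1), (0.416, 0.7, 0.4, -1.2), (0.406, 0.66, 0.44, -1.1), (0.405, 0.7, 0.44, -1.1), (0.401, 0.7, 0.36, -1.2), (0.396, 0.62, 0.48, -1.0), (0.395, 0.7, 0.48, -1.0), (0.395, 0.7, 0.28, -1.3), (0.395, 0.66, 0.48, -1.0)]
```

```bash
python3 - <<'E'
from h import *; from kin import *
def G(rib,yaw,gx=-.005,gz=.006): return np.asarray(rib)+[gx*np.cos(yaw),gx*np.sin(yaw),gz]
def m(q): return np.min(np.minimum(q-LO,HI-q)) if len(q)==6 and q[5]<2.5 and q[3]<2.2 else -1
t=np.deg2rad(31)
for x in (.54,.58,.6,.62):
  for y in (.2,.24,.27,.3):
    l=[]
    for yaw in (-1.2,-1,-.8,-.6,-.4):
          R=toolR(yaw,t);ms=[]
          for bk,up in ((0,0),(.06,0),(0,.08)):
            g=G([x,y,.035],yaw)-bk*R[:,2]+[0,0,up]
            ms.append(max([m(q) for q in ik(R,g+.0187*R[:,2])],default=-1))
          l.append(float(round(min(ms),2)))
    print(x,y,l)
yaw=-.8;R=toolR(yaw,t);print(ik(R,G([.6,.26,.035],yaw)+.0187*R[:,2]))
yaw=-1.;R=toolR(yaw,t);print(ik(R,G([.6,.26,.035],yaw)+.0187*R[:,2]))
T=ld('top')
im=cv2.imread('pics/top0.png')
# small bracket left extents: crop c1 pixels
for p,z in [((45,414),0.0),((132,412),0),((132,490),.06),((30,490),.06)]: print(onz(*T,(130+p[0]/3,60+p[1]/3),z))
E
```

```text
0.54 0.2 [0.3, 0.2, 0.08, -1.0, -1.0]
0.54 0.24 [0.34, 0.24, 0.14, 0.01, -1.0]
0.54 0.27 [0.36, 0.27, 0.17, 0.06, -1.0]
0.54 0.3 [0.38, 0.3, 0.21, 0.1, -1.0]
0.58 0.2 [0.31, 0.22, 0.11, -1.0, -1.0]
0.58 0.24 [0.34, 0.25, 0.16, 0.05, -1.0]
0.58 0.27 [0.36, 0.28, 0.19, 0.09, -1.0]
0.58 0.3 [0.38, 0.31, 0.22, 0.13, 0.02]
0.6 0.2 [0.31, 0.23, 0.13, 0.01, -1.0]
0.6 0.24 [0.34, 0.26, 0.17, 0.07, -1.0]
0.6 0.27 [0.36, 0.29, 0.2, 0.11, -1.0]
0.6 0.3 [0.38, 0.31, 0.23, 0.14, 0.04]
0.62 0.2 [0.32, 0.24, 0.14, 0.03, -1.0]
0.62 0.24 [0.35, 0.27, 0.18, 0.09, -1.0]
0.62 0.27 [0.36, 0.29, 0.21, 0.12, 0.02]
0.62 0.3 [0.38, 0.31, 0.24, 0.16, 0.07]
[array([ 0.58705607,  0.69562659,  1.68387024, -0.76852694,  0.81614021,
        0.37147803])]
[array([ 0.59190887,  0.72895149,  1.59235382, -0.6818951 ,  0.9561792 ,
        0.46245031])]
[0.57386153 0.45757196 0.        ]
[0.57309825 0.3624296  0.        ]
[0.48116871 0.34683154 0.06      ]
[0.4842531  0.45140922 0.06      ]
```

Joint 6 is at its limit here and the tilted grasp can't be reached near the base. A yaw of about -1.0 at (0.58, 0.225) gives good joint margins, so I'll re-grip upright and move the bracket there.

```bash
python3 - <<'E'
from kin import *; from h import *
R=toolR(1.1,0)
plan(R,[.5153,.1654,.10]);plan(R,[.5153,.1654,.0195])
E
```

```text
[-0.002, 0.0539, 0.0438] [0.2608, 0.0048, -0.0167] [[0.18, 0.43, 1.78, -0.0, 0.93, -2.49]]
[-0.0018, 0.0331, 0.1216] [0.2608, 0.0048, -0.0167] [[0.18, 0.56, 1.83, 0.0, 0.75, -2.49]]
```

Request:
{"fn": "send_rows", "kwargs": {
  "steps": [
    [1,-0.001,0.025,0.02,0.13,0,-0.008],
    [1,-0.002,0.054,0.044,0.261,0.005,-0.0167],
    [1,-0.002,0.054,0.044,0.261,0.005,-0.0167],
    [1,-0.002,0.054,0.044,0.261,0.005,-0.0167],
    [1,-0.002,0.048,0.065,0.261,0.005,-0.0167],
    [1,-0.002,0.04,0.095,0.261,0.005,-0.0167],
    [1,-0.002,0.033,0.1216,0.261,0.005,-0.0167],
    [1,-0.002,0.033,0.1216,0.261,0.005,-0.0167],
    [0,-0.002,0.033,0.1216,0.261,0.005,-0.0167],
    [0,-0.002,0.033,0.1216,0.261,0.005,-0.0167],
    [0,-0.002,0.033,0.1216,0.261,0.005,-0.0167],
    [0,-0.002,0.033,0.1216,0.261,0.005,-0.0167]
  ]
}}

```text
t: 10.8
eef_pos: [0.5157, 0.1654, 0.0202]
ee_rot: [[-0.891, 0.454, 0.001], [0.454, 0.891, 0.0], [-0.0, 0.0, -1.0]]
contact_force: [-4.0, -1.9, 9.0]
width: 0.0134
```

```bash
python3 - <<'E'
from kin import *; from h import *
o=env.get_obs();print(o['t'],o['eef_pos'],o['width'],o['contact_force'])
for y in (1.1,.4,-.3,-1):
    s=(1.1-y)/2.1
    plan(toolR(y,0),[.515+.065*s,.165+.06*s,.05])
plan(toolR(-1,0),[.58,.225,.0195])
E
```

```text
10.8 [0.51568715 0.1653664  0.02020502] 0.013368065630738694 [-4.01553073 -1.89537315  8.98893023]
[0.0004, -0.0006, -0.0298] [0.0005, 0.0004, 0.0001] [[0.18, 0.51, 1.81, 0.0, 0.82, -2.49]]
[-0.0098, 0.027, -0.0298] [0.0006, 0.0002, 0.7001] [[0.21, 0.53, 1.75, -0.0, 0.85, -1.76]]
[-0.02, 0.0547, -0.0298] [0.0007, 0.0, 1.4001] [[0.24, 0.56, 1.69, 0.0, 0.89, -1.04]]
[-0.0303, 0.0823, -0.0297] [0.0007, -0.0002, 2.1001] [[0.26, 0.59, 1.63, 0.0, 0.92, -0.31]]
[-0.0303, 0.0823, 0.0008] [0.0007, -0.0002, 2.1001] [[0.26, 0.63, 1.64, 0.0, 0.87, -0.31]]
```

Request:
{"fn": "send_rows", "kwargs": {
  "steps": [
    [0,0,0,-0.03,0,0,0],
    [0,-0.002,0.007,-0.03,0,0,0.18],
    [0,-0.005,0.014,-0.03,0,0,0.36],
    [0,-0.008,0.021,-0.03,0,0,0.54],
    [0,-0.01,0.028,-0.03,0,0,0.72],
    [0,-0.013,0.035,-0.03,0,0,0.9],
    [0,-0.0155,0.042,-0.03,0,0,1.08],
    [0,-0.018,0.049,-0.03,0,0,1.26],
    [0,-0.02,0.056,-0.03,0,0,1.44],
    [0,-0.023,0.063,-0.03,0,0,1.62],
    [0,-0.026,0.07,-0.03,0,0,1.8],
    [0,-0.03,0.082,-0.03,0,0,1.98]
  ]
}}

```text
t: 12.3
eef_pos: [0.5786, 0.2247, 0.0496]
ee_rot: [[0.774, 0.633, -0.002], [0.633, -0.774, -0.0], [-0.001, -0.001, -1.0]]
contact_force: [0.5, -0.3, -3.4]
width: 0.0136
```

```bash
python3 - <<'E'
from kin import *; from h import *
o=env.get_obs();print(o['t'],o['eef_pos'],o['width'],o['contact_force'])
plan(toolR(-1,0),[.58,.225,.045])
plan(toolR(-1,0),[.58,.225,.0200])
E
```

```text
12.3 [0.57860566 0.22469656 0.0495597 ] 0.013571865360887536 [ 0.48459574 -0.28151018 -3.39102901]
[0.0013, 0.0007, 0.0046] [-0.0006, 0.0015, 0.1142] [[0.26, 0.6, 1.63, 0.0, 0.91, -0.31]]
[0.0013, 0.0007, 0.0296] [-0.0006, 0.0015, 0.1142] [[0.26, 0.63, 1.64, 0.0, 0.87, -0.31]]
```

Request:
{"fn": "send_rows", "kwargs": {
  "steps": [
    [0,0.001,0.001,0.005,0,0,0.114],
    [0,0.001,0.001,0.005,0,0,0.114],
    [0,0.001,0.001,0.02,0,0,0.114],
    [0,0.001,0.001,0.0295,0,0,0.114],
    [0,0.001,0.001,0.0295,0,0,0.114],
    [1,0.001,0.001,0.029,0,0,0.114],
    [1,0.001,0.001,0.029,0,0,0.114],
    [1,0.001,0.001,0.029,0,0,0.114],
    [1,0.001,0.001,0,0,0,0.114],
    [1,0.001,0.001,-0.05,0,0,0.114],
    [1,0.001,0.001,-0.05,0,0,0.114]
  ]
}}

```text
t: 13.68
eef_pos: [0.5835, 0.2255, 0.1036]
ee_rot: [[0.841, 0.541, 0.006], [0.541, -0.841, 0.002], [0.006, 0.002, -1.0]]
contact_force: [0.0, -0.2, 0.2]
width: 0.0852
```

```bash
python3 - <<'E'
from kin import *; from h import *
o=env.get_obs();print(o['t'],o['eef_pos'],o['width'],o['contact_force'])
t=np.deg2rad(31);yaw=-1.;R=toolR(yaw,t)
g=np.array([.58-.005*np.cos(yaw),.225-.005*np.sin(yaw),.041]);p=g+.0187*R[:,2]
plan(R,p-.09*R[:,2]);plan(R,p)
E
```

```text
13.675 [0.58345959 0.22550767 0.1036052 ] 0.08523211873938107 [ 0.03353106 -0.20770432  0.24490282]
[-0.0032, -0.0432, 0.0014] [-0.539, -0.0063, -0.0013] [[0.64, 0.59, 1.63, -0.63, 1.06, 0.42]]
[-0.0037, 0.003, 0.0786] [-0.539, -0.0063, -0.0013] [[0.56, 0.7, 1.68, -0.72, 0.9, 0.49]]
```

Request:
{"fn": "send_rows", "kwargs": {
  "steps": [
    [1,-0.001,-0.015,-0.01,-0.13,0,0],
    [1,-0.002,-0.025,-0.01,-0.27,-0.003,0],
    [1,-0.003,-0.035,-0.005,-0.4,-0.005,0],
    [1,-0.003,-0.043,0.001,-0.539,-0.006,0],
    [1,-0.003,-0.043,0.001,-0.539,-0.006,0],
    [1,-0.003,-0.043,0.001,-0.539,-0.006,0]
  ]
}}

```text
t: 14.42
eef_pos: [0.5575, 0.2599, 0.1019]
ee_rot: [[0.842, 0.463, 0.277], [0.54, -0.722, -0.433], [-0.001, 0.514, -0.858]]
contact_force: [0.4, -0.4, -0.0]
width: 0.0855
```

```bash
python3 - <<'E'
from kin import *; from h import *
o,K,E,c=wsnap('w6');print(o['t'],o['eef_pos'],o['q'])
im=cv2.imread('pics/w6.png');cv2.imwrite('pics/w6b.png',cv2.resize(im[:,110:410],None,fx=2,fy=2,interpolation=cv2.INTER_CUBIC)[:600])
E
```

```text
14.425 [0.55752592 0.25990337 0.10191664] [ 0.63609817  0.58954447  1.63499725 -0.63067221  1.0536123   0.42318906]
```

View pics/w6b.png

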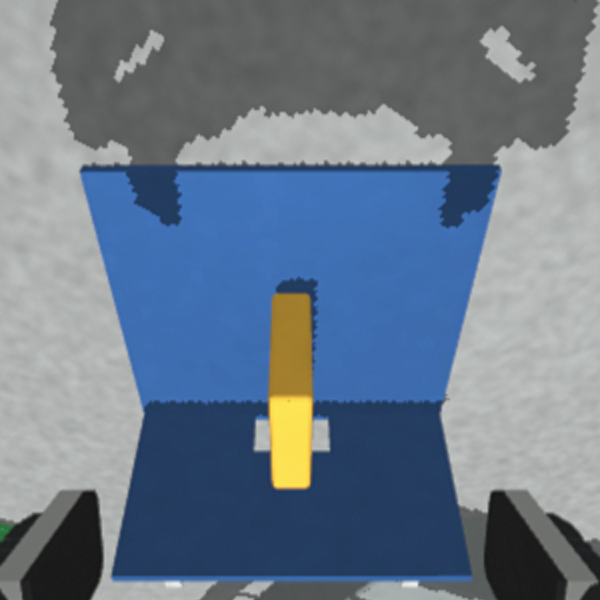

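```bash
python3 - <<'E'
import fit; from fit import *; from kin import *
W6=ld('w6')
L=[(.044,-.065,-.031),(.044,.065,-.031),(.044,-.065,.045),(.044,.065,.045),(-.025,-.007,.021),(-.025,.007,.021),(.025,-.007,.021),(.025,.007,.021),(-.025,-.007,-.031),(-.025,.007,-.031),(-.072,-.065,-.031),(-.072,.065,-.031)]
pts=[(147,403),(440,403),(113,576),(470,576),(269,396),(313,396),(272,488),(310,488),(272,294),(310,294),(82,170),(500,170)]
fit.obs=[(W6,(110+u/2,w/2),l,1) for (u,w),l in zip(pts,L)]
r=least_squares(f,[.58,.225,.035,-1]);print(np.round(r.x,4),np.round(r.fun,1))
x,y,z,yaw=r.x; t=np.deg2rad(31)
R=toolR(yaw,t);g=np.array([x-.005*np.cos(yaw),y-.005*np.sin(yaw),.041]);p=g+.0187*R[:,2];plan(R,p)
E
```

```text
[ 0.5792  0.2251  0.0335 -0.9987] [-1.1  4.5 -0.4  4.3 -0.3 -1.7  0.6 -1.9 -0.3  0.3  0.4  0.3  0.2 -0.4
  0.4 -0.4  0.  -2.3  0.3 -2.3 -0.2  0.7  0.1  0.3]
[-0.0007, -0.0013, 0.0896] [-0.0014, 0.0012, -0.003] [[0.56, 0.69, 1.69, -0.72, 0.9, 0.49]]
```

```bash
python3 - <<'E'
from h import *; from scipy.optimize import least_squares
from scipy.spatial.transform import Rotation as Ro
W6=ld('w6')
L=[(.044,-.065,-.031),(.044,.065,-.031),(.044,-.065,.045),(.044,.065,.045),(-.025,-.007,.021),(-.025,.007,.021),(.025,-.007,.021),(.025,.007,.021),(-.025,-.007,-.031),(-.025,.007,-.031),(-.072,-.065,-.031),(-.072,.065,-.031)]
pts=[(147,403),(440,403),(113,576),(470,576),(269,396),(313,396),(272,488),(310,488),(272,294),(310,294),(82,170),(500,170)]
def f(v):
    R=Ro.from_euler('ZYX',v[3:]).as_matrix()
    return np.concatenate([np.array(proj(*W6,v[:3]+R@l))-(110+p[0]/2,p[1]/2) for p,l in zip(pts,np.array(L))])
r=least_squares(f,[.58,.225,.035,-1,0,0]);print(np.round(r.x,4),np.round(r.fun,1))
E
```

```text
[ 0.5791  0.2252  0.0337 -0.996   0.018   0.0049] [-0.8  3.3 -0.   3.4 -0.  -2.3  0.3 -1.9 -0.6  1.3  0.1  1.3  0.2 -0.6
  0.3 -0.5  0.1 -2.5  0.4 -2.5 -0.9  0.9  0.9  0.5]
```

Fit agrees with the expected pose, (0.579, 0.225) with yaw -1.0. Closing in on the rib at 31° tilt.

Request:
{"fn": "send_rows", "kwargs": {
  "steps": [
    [1,0,0,0.03,0,0,0],
    [1,0,-0.001,0.06,0,0,-0.003],
    [1,-0.001,-0.001,0.085,-0.001,0.001,-0.003],
    [1,-0.001,-0.001,0.0895,-0.001,0.001,-0.003],
    [1,-0.001,-0.001,0.0895,-0.001,0.001,-0.003],
    [0,-0.001,-0.001,0.0895,-0.001,0.001,-0.003],
    [0,-0.001,-0.001,0.0895,-0.001,0.001,-0.003],
    [0,-0.001,-0.001,0.0895,-0.001,0.001,-0.003],
    [0,-0.001,-0.001,0.0895,-0.001,0.001,-0.003],
    [0,-0.001,-0.001,0.0895,-0.001,0.001,-0.003]
  ]
}}

```text
t: 15.72
eef_pos: [0.5816, 0.2213, 0.0255]
ee_rot: [[0.841, 0.464, 0.279], [0.542, -0.721, -0.433], [0.0, 0.515, -0.857]]
contact_force: [-2.6, 1.2, 3.5]
width: 0.0134
```

```bash
python3 - <<'E'
from kin import *; from h import *
o=env.get_obs();print(o['t'],o['eef_pos'].tolist(),o['ee_rot'].tolist(),o['width'],o['contact_force'],o['q'])
# tool->bracket offset (from fit)
R=o['ee_rot'];rib=np.array([.5792,.2251,.035])
off=R.T@(rib-o['eef_pos']);print('rib in tool',off)
t=np.deg2rad(31);sl=np.array([.7137,.0403,.166]);f=np.array([np.cos(.084),np.sin(.084),0]);rk=sl-.048*f-[0,0,.033]
off=np.array([0,off[1],off[2]])
def tgt(rib,yaw):
    R=toolR(yaw,t); p=rib-R@off; print(np.round(p,4)); plan(R,p)
tgt(rib+[0,0,.08],-1.)
tgt(np.array([.57,.17,.12]),-.5)
tgt(np.array([.57,.12,.15]),-.2)
tgt(rk-.05*f+[0,0,.023],.084)
tgt(rk-.0*f+[0,0,.023],.084)
E
```

```text
15.725 [0.5816110602911938, 0.22130006738993718, 0.025547549804432374] [[0.8406742606397279, 0.46420527294672226, 0.27889111148673373], [0.541541079957407, -0.7208244974456377, -0.432602938733441], [0.000214980027168871, 0.5147091493753564, -0.8573648262746058]] 0.013425979961856582 [-2.57969961  1.24851434  3.45205444] [ 0.56241892  0.69318737  1.68791284 -0.71971735  0.8959471   0.48955739]
rib in tool [ 3.29353698e-05  1.00695119e-03 -1.04204836e-02]
[0.5816 0.2213 0.1055]
[0.0, 0.0412, -0.0686] [-0.0004, -0.0009, 0.0012] [[0.56, 0.58, 1.65, -0.65, 1.02, 0.37]]
[0.574  0.1678 0.1105]
[-0.0354, 0.0787, -0.0519] [-0.0003, 0.2565, -0.4275] [[0.43, 0.44, 1.94, -0.84, 0.59, 0.03]]
[0.5744 0.1191 0.1405]
[-0.0614, 0.1295, -0.0564] [-0.0003, 0.411, -0.6847] [[0.22, 0.31, 2.05, -0.67, 0.35, -0.56]]
[0.6205 0.0325 0.1465]
[-0.0695, 0.2165, -0.0112] [-0.0002, 0.5572, -0.9281] [[-0.12, 0.32, 2.02, 0.38, 0.29, -2.11]]
[0.6704 0.0367 0.1465]
[-0.0254, 0.2366, 0.0009] [-0.0002, 0.5572, -0.9281] [[-0.1, 0.37, 1.92, 0.3, 0.33, -2.01]]
```

Request:
{"fn": "send_rows", "kwargs": {
  "steps": [
    [0,0,0.02,-0.034,0,0,0],
    [0,0,0.041,-0.0686,0,0,0],
    [0,-0.012,0.054,-0.063,0,0.08,-0.14],
    [0,-0.024,0.066,-0.057,0,0.17,-0.28],
    [0,-0.035,0.079,-0.052,0,0.257,-0.428],
    [0,-0.048,0.104,-0.054,0,0.33,-0.56],
    [0,-0.061,0.13,-0.056,0,0.411,-0.685],
    [0,-0.064,0.16,-0.04,0,0.47,-0.78],
    [0,-0.068,0.19,-0.025,0,0.53,-0.88],
    [0,-0.0695,0.2165,-0.0112,0,0.557,-0.928],
    [0,-0.0695,0.2165,-0.0112,0,0.557,-0.928],
    [0,-0.0695,0.2165,-0.0112,0,0.557,-0.928]
  ]
}}

```text
t: 17.23
eef_pos: [0.6061, 0.0505, 0.1387]
ee_rot: [[-0.043, 0.872, 0.488], [0.999, 0.034, 0.027], [0.007, 0.489, -0.872]]
contact_force: [-1.1, 0.4, -4.0]
width: 0.0134
```

```bash
python3 - <<'E'
from kin import *; from h import *
o,K,E,c=wsnap('w7');print(o['t'],o['eef_pos'].tolist(),np.round(o['ee_rot'],3).tolist(),o['width'],o['contact_force'],o['q'])
snap('scene','s7');snap('top','t7')
im=cv2.imread('pics/w7.png');cv2.imwrite('pics/w7b.png',cv2.resize(im,None,fx=1.5,fy=1.5,interpolation=cv2.INTER_CUBIC))
a=cv2.imread('pics/s7.png')[130:340,200:400];b=cv2.imread('pics/t7.png')[70:270,180:370]
cv2.imwrite('pics/st7.png',np.hstack([cv2.resize(a,(400,420)),cv2.resize(b,(400,420))]))
E
```

```text
17.225 [0.6061378909498705, 0.050542553245222076, 0.13873441612634407] [[-0.043, 0.872, 0.488], [0.999, 0.034, 0.027], [0.007, 0.489, -0.872]] 0.01342028090840072 [-1.0638158   0.37172205 -4.04374498] [-0.06753822  0.31514569  2.03091195  0.20910064  0.29419701 -1.86419203]
```

View pics/w7b.png

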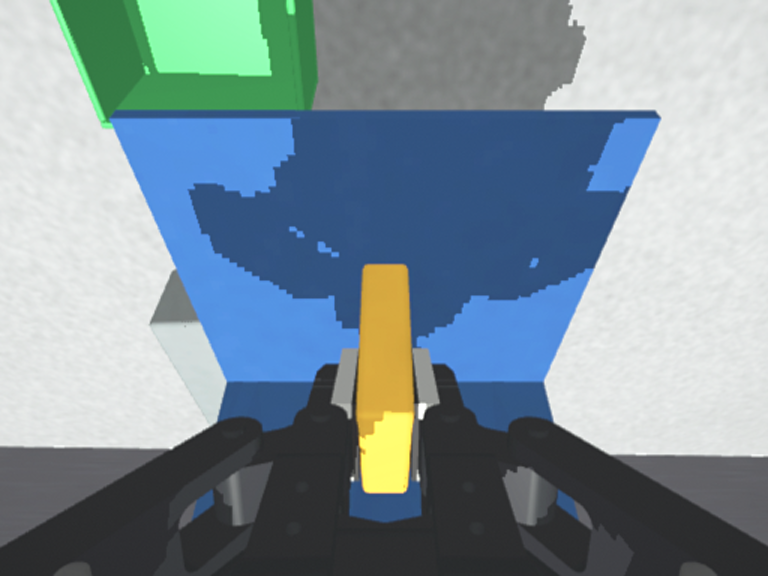

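View pics/st7.png

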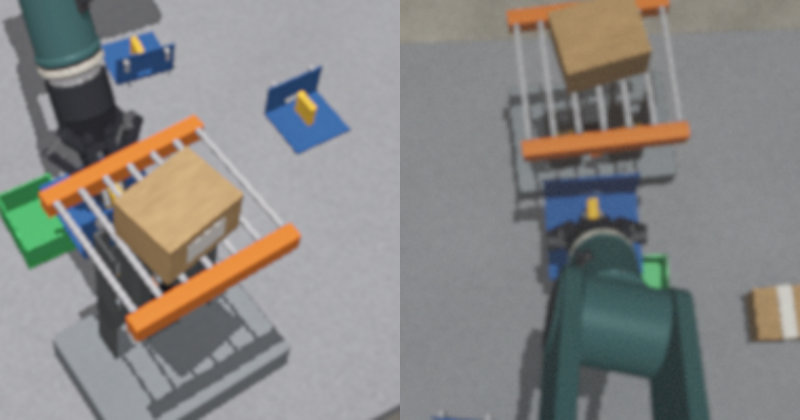

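```bash
cat > grip.py <<'E'
from h import *; from scipy.optimize import least_squares
from scipy.spatial.transform import Rotation as Ro
W7=ld('w7')
L=np.array([(.044,-.065,-.031),(.044,.065,-.031),(-.025,-.007,.021),(-.025,.007,.021),(.025,-.007,.021),(.025,.007,.021),(-.025,-.007,-.031),(-.025,.007,-.031),(-.072,-.065,-.031),(-.072,.065,-.031),(-.072,-.065,-.035),(-.072,.065,-.035)])
pts=[(227,382),(546,382),(358,412),(413,412),(362,491),(406,491),(364,265),(407,265),(113,118),(659,118),(113,111),(659,111)]
def f(v):
    R=Ro.from_euler('ZYX',v[3:]).as_matrix()
    return np.concatenate([np.array(proj(*W7,v[:3]+R@l))-(p[0]/1.5,p[1]/1.5) for p,l in zip(pts,L)])
r=least_squares(f,[.6,.05,.15,.05,0,0]);print(np.round(r.x,4));print(np.round(r.fun,1))
r2=least_squares(lambda v:f(np.r_[v,0,0]),r.x[:4]);print(np.round(r2.x,4));print(np.round(r2.fun,1))
E
python3 grip.py; python3 - <<'E'
import numpy as np
p=np.array([.6061378909498705, 0.050542553245222076, 0.13873441612634407])
from h import env; R=env.get_obs()['ee_rot']
print(p+R@[0,.001,-.0104], np.arctan2(-R[0,0],R[1,0]), np.arctan2(R[2,1],-R[2,2]))
E
```

```text
[0.6015 0.0508 0.1482 0.0451 0.0293 0.0124]
[ 0.6 -1.  -1.4 -0.5 -1.9  2.   1.1  2.1  0.4  1.4  1.1  1.5 -0.8 -3.
  0.8 -2.9 -1.   0.2  1.   0.2  3.2 -0.7 -3.1 -0.7]
[0.6007 0.0509 0.149  0.0385]
[-1.4  2.8 -2.   1.8 -0.4  0.5  2.9  0.3  0.8  3.9  1.9  3.7 -1.  -2.5
  0.7 -2.6 -0.1 -1.2 -1.2 -1.1  4.1 -1.7 -5.5 -1.6]
[0.60192313 0.05030952 0.14829169] 0.03715901021461008 0.5116953243827922
```

```bash
cat >> kin.py <<'E'
SL=np.array([.7137,.0403,.166]);YAW=.084;OFF=np.array([0,.001,-.0104]);TI=.5407
def rk(back,up,lat=0,yaw=YAW,ti=TI):
    from h import toolR
    f=np.array([np.cos(YAW),np.sin(YAW),0]);l=np.array([-f[1],f[0],0])
    R=toolR(yaw,ti); rib=SL-(.048+back)*f+(up-.033)*np.array([0,0,1])+lat*l
    plan(R,rib-R@OFF)
def where():
    from h import env
    o=env.get_obs();R=o['ee_rot'];f=np.array([np.cos(YAW),np.sin(YAW),0]);l=np.array([-f[1],f[0],0])
    yaw=np.arctan2(-R[0,0],R[1,0]);ti=np.arctan2(R[2,1],-R[2,2]);pit=TI-ti
    Rb=Ro.from_euler('ZYX',[yaw,pit,np.arcsin(R[2,0])]).as_matrix()
    c=o['eef_pos']+R@OFF+Rb@[.048,0,.033]-SL
    print('t',o['t'],'claws rel: x %.4f y %.4f z %.4f'%(c@f,c@l,c[2]),'dyaw %.3f pitch %.3f roll %.3f'%(yaw-YAW,pit,R[2,0]),'F',np.round(o['contact_force'],1),'w',round(o['width'],4),'q',np.round(o['q'],2))
E
python3 -c "
from kin import *
where(); rk(.04,.023); rk(0,.023)"
```

```text
t 17.375 claws rel: x -0.0610 y 0.0160 z 0.0144 dyaw -0.047 pitch 0.029 roll 0.008 F [-1.2  1.5 -3.4] w 0.0133 q [-0.07  0.32  2.03  0.2   0.29 -1.85]
[-0.0173, 0.0237, 0.0047] [-0.0288, 0.0166, -0.0445] [[-0.12, 0.33, 2.0, 0.36, 0.3, -2.09]]
[-0.0154, 0.0585, 0.0243] [-0.0288, 0.0166, -0.0445] [[-0.1, 0.37, 1.92, 0.29, 0.33, -2.01]]
```

Request:
{"fn": "send_rows", "kwargs": {
  "steps": [
    [0,-0.0173,0.012,0,-0.029,0.0166,-0.0445],
    [0,-0.0173,0.0237,0.0047,-0.029,0.0166,-0.0445],
    [0,-0.0173,0.0237,0.0047,-0.029,0.0166,-0.0445],
    [0,-0.0173,0.0237,0.0047,-0.029,0.0166,-0.0445],
    [0,-0.0173,0.0237,0.0047,-0.029,0.0166,-0.0445]
  ]
}}

```text
t: 18.0
eef_pos: [0.6297, 0.0341, 0.1462]
ee_rot: [[-0.084, 0.855, 0.512], [0.996, 0.072, 0.044], [0.0, 0.514, -0.858]]
contact_force: [-0.4, 0.7, -3.0]
width: 0.0133
```

```bash
python3 - <<'E'
from kin import *; from h import *
where(); rk(.04,.023); rk(0.02,.023);rk(0.0,.023)
E
```

```text
t 18.0 claws rel: x -0.0407 y 0.0009 z 0.0225 dyaw 0.000 pitch 0.001 roll 0.000 F [-0.4  0.7 -3. ] w 0.0133 q [-0.12  0.33  2.    0.36  0.3  -2.09]
[-0.0009, 0.0008, 0.0] [-0.0011, -0.0006, 0.0001] [[-0.12, 0.33, 2.0, 0.36, 0.3, -2.09]]
[-0.0009, 0.018, 0.0103] [-0.0011, -0.0006, 0.0001] [[-0.11, 0.35, 1.96, 0.32, 0.32, -2.05]]
[-0.0009, 0.0351, 0.0206] [-0.0011, -0.0006, 0.0001] [[-0.1, 0.37, 1.92, 0.29, 0.33, -2.01]]
```

Well aligned. I'll drive in along +x in small steps and watch the force.

Request:
{"fn": "send_rows", "kwargs": {
  "steps": [
    [0,-0.001,0.012,0.007,-0.001,0,0],
    [0,-0.001,0.02,0.0115,-0.001,0,0],
    [0,-0.001,0.027,0.0155,-0.001,0,0],
    [0,-0.001,0.032,0.0185,-0.001,0,0],
    [0,-0.001,0.032,0.0185,-0.001,0,0]
  ]
}}

```text
t: 18.62
eef_pos: [0.6672, 0.0362, 0.1468]
ee_rot: [[-0.084, 0.854, 0.513], [0.996, 0.072, 0.044], [0.0, 0.515, -0.857]]
contact_force: [-0.4, -0.3, -4.5]
width: 0.0135
```

```bash
python3 - <<'E'
from kin import *; from h import *
where()
snap('scene','s8');snap('top','t8')
a=cv2.imread('pics/s8.png')[180:320,200:350];b=cv2.imread('pics/t8.png')[100:220,200:340]
cv2.imwrite('pics/st8.png',np.hstack([cv2.resize(a,(400,400),interpolation=cv2.INTER_CUBIC),cv2.resize(b,(400,400),interpolation=cv2.INTER_CUBIC)]))
E
```

```text
t 18.625 claws rel: x -0.0032 y -0.0002 z 0.0232 dyaw 0.000 pitch -0.000 roll 0.000 F [-0.4 -0.3 -4.5] w 0.0135 q [-0.1   0.37  1.92  0.3   0.33 -2.02]
```

View pics/st8.png

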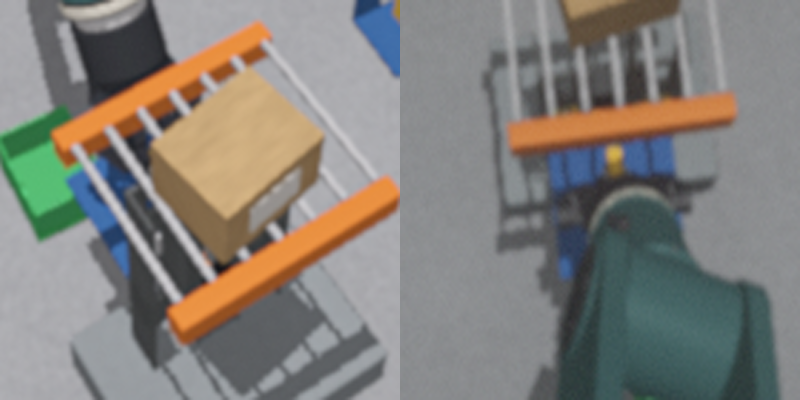

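Request:
{"fn": "send_rows", "kwargs": {
  "steps": [
    [0,0,0.0015,0.0009,0,0,0],
    [0,0,0.003,0.0018,0,0,0],
    [0,0,0.003,0.0018,0,0,0]
  ]
}}

```text
t: 19.1
eef_pos: [0.6699, 0.0365, 0.1466]
ee_rot: [[-0.084, 0.855, 0.512], [0.996, 0.072, 0.044], [0.001, 0.514, -0.858]]
contact_force: [0.0, 0.1, -3.4]
width: 0.0131
```

```bash
python3 - <<'E'
from kin import *; from h import *
where();rk(.001,.016);rk(.001,.012);rk(.001,0)
E
```

```text
t 19.1 claws rel: x -0.0004 y -0.0001 z 0.0230 dyaw 0.000 pitch 0.001 roll 0.001 F [ 0.   0.1 -3.4] w 0.0131 q [-0.1   0.37  1.92  0.3   0.33 -2.01]
[0.0001, -0.0041, 0.0057] [-0.0005, -0.0007, 0.0] [[-0.1, 0.38, 1.93, 0.31, 0.32, -2.03]]
[0.0001, -0.0062, 0.0092] [-0.0005, -0.0007, 0.0] [[-0.1, 0.39, 1.93, 0.32, 0.31, -2.04]]
[0.0001, -0.0123, 0.0194] [-0.0005, -0.0007, 0.0] [[-0.1, 0.41, 1.94, 0.35, 0.28, -2.07]]
```

Request:
{"fn": "send_rows", "kwargs": {
  "steps": [
    [0,0,0.0012,0.0007,0,0,0],
    [0,0,0.0025,0.0015,0,0,0],
    [0,0,0.0025,0.0015,0,0,0]
  ]
}}

```text
t: 19.48
eef_pos: [0.672, 0.0369, 0.146]
ee_rot: [[-0.085, 0.855, 0.511], [0.996, 0.072, 0.044], [0.001, 0.513, -0.858]]
contact_force: [-3.5, -0.7, -3.2]
width: 0.0132
```

```bash
python3 - <<'E'
from kin import *; from h import *
where()
E
```

```text
t 19.475 claws rel: x 0.0018 y 0.0001 z 0.0224 dyaw 0.001 pitch 0.002 roll 0.001 F [-3.5 -0.7 -3.2] w 0.0132 q [-0.1   0.37  1.91  0.29  0.34 -2.01]
```

The plate meets the face at about +1.8 mm of my estimate, so the lips are through. I'll update the face position, back off about 1.2 mm and go down.

```bash
sed -i 's/SL=np.array(\[.7137,.0403,.166\])/SL=np.array([.7155,.0405,.166])/' kin.py; python3 - <<'E'
from kin import *
where();rk(.0012,.017);rk(.0012,.012)
E
```

```text
t 19.475 claws rel: x -0.0000 y 0.0001 z 0.0224 dyaw 0.001 pitch 0.002 roll 0.001 F [-3.5 -0.7 -3.2] w 0.0132 q [-0.1   0.37  1.91  0.29  0.34 -2.01]
[-0.0001, -0.0038, 0.0041] [-0.0021, -0.0011, 0.0003] [[-0.1, 0.38, 1.92, 0.31, 0.32, -2.02]]
[-0.0001, -0.0063, 0.0084] [-0.0021, -0.0011, 0.0003] [[-0.1, 0.39, 1.93, 0.32, 0.31, -2.03]]
```

Request:
{"fn": "send_rows", "kwargs": {
  "steps": [
    [0,0,-0.002,0.0015,-0.002,-0.001,0],
    [0,0,-0.0038,0.0041,-0.002,-0.001,0],
    [0,0,-0.005,0.0062,-0.002,-0.001,0],
    [0,0,-0.0063,0.0084,-0.002,-0.001,0],
    [0,0,-0.0063,0.0084,-0.002,-0.001,0]
  ]
}}

```text
t: 20.1
eef_pos: [0.6706, 0.0368, 0.1355]
ee_rot: [[-0.084, 0.855, 0.513], [0.996, 0.072, 0.043], [-0.0, 0.514, -0.858]]
contact_force: [-2.9, -0.1, 0.4]
width: 0.0131
```

```bash
python3 - <<'E'
from kin import *
where();rk(.0012,.008);rk(.0012,.004);rk(.0012,.0)
E
```

```text
t 20.1 claws rel: x -0.0015 y 0.0001 z 0.0119 dyaw 0.000 pitch 0.000 roll -0.000 F [-2.9 -0.1  0.4] w 0.0131 q [-0.1   0.39  1.93  0.32  0.31 -2.03]
[-0.0001, -0.0018, 0.0035] [-0.0005, -0.0001, 0.0002] [[-0.1, 0.4, 1.93, 0.33, 0.3, -2.05]]
[-0.0001, -0.0038, 0.0069] [-0.0005, -0.0001, 0.0002] [[-0.1, 0.4, 1.93, 0.34, 0.29, -2.06]]
[-0.0001, -0.0059, 0.0104] [-0.0005, -0.0001, 0.0002] [[-0.1, 0.41, 1.94, 0.35, 0.28, -2.07]]
```

Request:
{"fn": "send_rows", "kwargs": {
  "steps": [
    [0,0,-0.0018,0.0035,0,0,0],
    [0,0,-0.0038,0.0069,0,0,0],
    [0,0,-0.0059,0.0104,0,0,0],
    [0,0,-0.0059,0.0104,0,0,0]
  ]
}}

```text
t: 20.6
eef_pos: [0.6707, 0.0365, 0.1271]
ee_rot: [[-0.085, 0.852, 0.517], [0.996, 0.073, 0.043], [-0.001, 0.518, -0.855]]
contact_force: [-27.8, -3.7, 35.8]
width: 0.0133
```

```bash
python3 - <<'E'
from kin import *; from h import *
where()
snap('scene','s9');snap('top','t9')
E
```

```text
t 20.6 claws rel: x -0.0017 y -0.0001 z 0.0038 dyaw 0.001 pitch -0.004 roll -0.001 F [-27.8  -3.7  35.8] w 0.0133 q [-0.1   0.4   1.94  0.35  0.28 -2.07]
```

```bash
python3 - <<'E'
from kin import *
rk(.003,-.001);rk(.003,-.004)
E
```

```text
[0.0002, -0.0037, 0.0031] [0.004, 0.0008, 0.0015] [[-0.1, 0.41, 1.94, 0.36, 0.27, -2.08]]
[0.0002, -0.0052, 0.0057] [0.004, 0.0008, 0.0015] [[-0.1, 0.42, 1.94, 0.37, 0.27, -2.09]]
```

Request:
{"fn": "send_rows", "kwargs": {
  "steps": [
    [0,0,-0.0037,0.0031,0.004,0,0],
    [0,0,-0.0045,0.0045,0.004,0,0],
    [0,0,-0.0052,0.0057,0.004,0,0]
  ]
}}

```text
t: 21.08
eef_pos: [0.6707, 0.0365, 0.1268]
ee_rot: [[-0.085, 0.849, 0.522], [0.996, 0.075, 0.042], [-0.003, 0.524, -0.852]]
contact_force: [-45.8, -2.3, 70.4]
width: 0.0131
```

```bash
python3 - <<'E'
from kin import *; from h import *
where();rk(.003,-.004);rk(.003,-.008)
E
```

```text
t 21.075 claws rel: x -0.0019 y -0.0000 z 0.0037 dyaw 0.001 pitch -0.011 roll -0.003 F [-45.8  -2.3  70.4] w 0.0131 q [-0.1   0.41  1.94  0.37  0.27 -2.09]
[0.0002, -0.0051, 0.0053] [0.0106, 0.0022, 0.0031] [[-0.1, 0.42, 1.94, 0.37, 0.27, -2.09]]
[0.0003, -0.0072, 0.0087] [0.0106, 0.0022, 0.0031] [[-0.1, 0.42, 1.95, 0.38, 0.26, -2.1]]
```

Request:
{"fn": "send_rows", "kwargs": {
  "steps": [
    [0,0,0,0,0.008,0,0]
  ]
}}

```text
t: 21.2
eef_pos: [0.6707, 0.0366, 0.129]
ee_rot: [[-0.086, 0.851, 0.518], [0.996, 0.075, 0.041], [-0.004, 0.519, -0.855]]
contact_force: [-0.7, -0.3, -5.3]
width: 0.0134
```

```bash
python3 - <<'E'
from kin import *; from h import *
where()
o,K,E,c=wsnap('w10')
im=cv2.imread('pics/w10.png');cv2.imwrite('pics/w10b.png',cv2.resize(im[150:384,100:412],None,fx=2.5,fy=2.5,interpolation=cv2.INTER_CUBIC))
E
```

```text
t 21.2 claws rel: x -0.0017 y 0.0001 z 0.0057 dyaw 0.002 pitch -0.005 roll -0.004 F [-0.7 -0.3 -5.3] w 0.0134 q [-0.1   0.4   1.94  0.34  0.28 -2.06]
```

View pics/w10b.png

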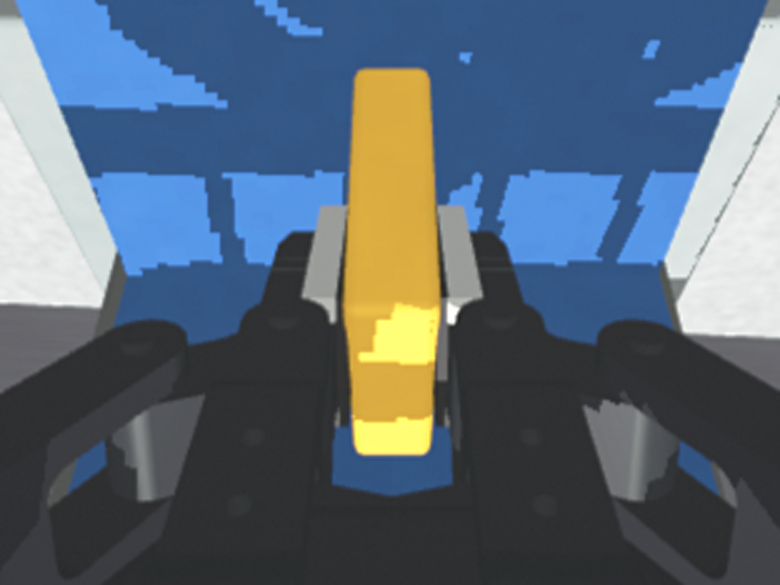

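Request:
{"fn": "send_rows", "kwargs": {
  "steps": [
    [0,0,0,0,0,0,0.002],
    [0,0,0,0,0,0,0.002]
  ]
}}

```text
t: 21.5
eef_pos: [0.6706, 0.0366, 0.1291]
ee_rot: [[-0.084, 0.852, 0.517], [0.996, 0.074, 0.041], [-0.003, 0.519, -0.855]]
contact_force: [-8.5, -1.9, 8.3]
width: 0.0132
```

```bash
python3 - <<'E'
from kin import *; from h import *
where()
E
```

```text
t 21.5 claws rel: x -0.0018 y 0.0001 z 0.0057 dyaw 0.000 pitch -0.005 roll -0.003 F [-8.5 -1.9  8.3] w 0.0132 q [-0.1   0.4   1.94  0.34  0.28 -2.06]
```

Request:
{"fn": "send_rows", "kwargs": {
  "steps": [
    [0,0,0.0008,-0.0013,0,0,0],
    [0,0,0.0015,-0.0026,0,0,0],
    [0,0,0.0015,-0.0026,0,0,0]
  ]
}}

```text
t: 21.88
eef_pos: [0.6705, 0.0367, 0.1316]
ee_rot: [[-0.084, 0.852, 0.517], [0.996, 0.074, 0.041], [-0.003, 0.518, -0.855]]
contact_force: [-0.2, -0.0, -3.8]
width: 0.0133
```

```bash
python3 - <<'E'
from kin import *; from h import *
where()
E
```

```text
t 21.875 claws rel: x -0.0018 y 0.0001 z 0.0082 dyaw 0.001 pitch -0.004 roll -0.003 F [-0.2 -0.  -3.8] w 0.0133 q [-0.1   0.4   1.93  0.33  0.29 -2.05]
```

```bash
python3 - <<'E'
from h import *
o,K,E,c=wsnap('w11'); snap('scene','s11'); snap('top','t11')
im=cv2.imread('pics/w11.png');cv2.imwrite('pics/w11b.png',cv2.resize(im[150:384,100:412],None,fx=2.5,fy=2.5,interpolation=cv2.INTER_CUBIC))
a=cv2.imread('pics/s11.png')[190:330,210:320];cv2.imwrite('pics/s11b.png',cv2.resize(a,None,fx=4.2,fy=4.2,interpolation=cv2.INTER_CUBIC))
E
```

```text
(no output)
```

View pics/w11b.png

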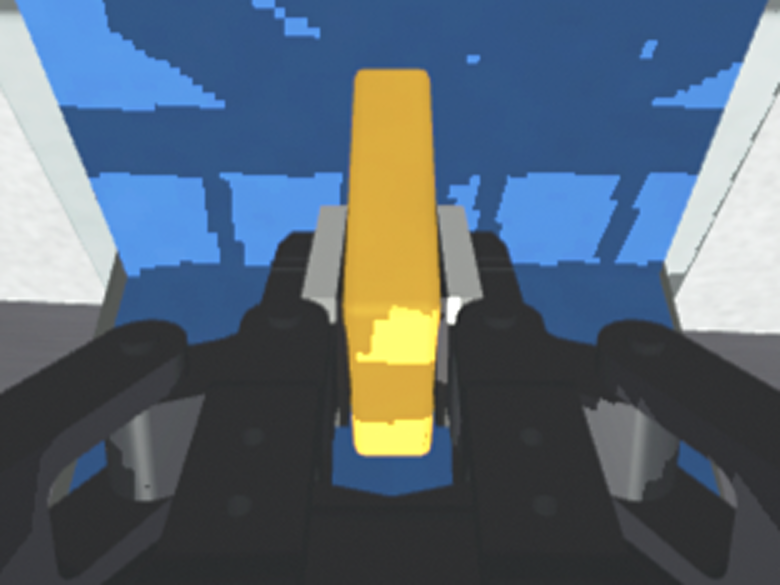

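View pics/s11b.png

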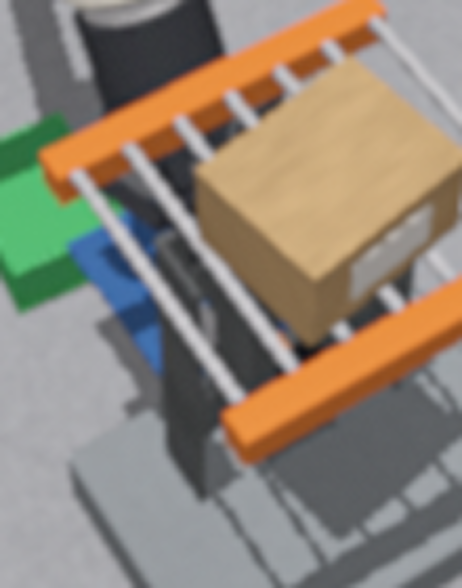

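```bash
python3 - <<'E'
from h import *; from scipy.optimize import least_squares
from scipy.spatial.transform import Rotation as Ro
o=env.get_obs()
def run(name,S,ox,oy,pts,L):
    W=ld(name)
    def f(v):
        R=Ro.from_euler('ZYX',v[3:]).as_matrix()
        return np.concatenate([np.array(proj(*W,v[:3]+R@l))-(ox+p[0]/S,oy+p[1]/S) for p,l in zip(pts,np.array(L))])
    r=least_squares(f,[.6,.05,.15,.05,0,0]);print(name,np.round(r.x,4),np.round(r.fun,1));return r.x
L=[(-.025,-.007,.021),(-.025,.007,.021),(.025,-.007,.021),(.025,.007,.021),(-.025,-.007,-.031),(-.025,.007,-.031),(.044,-.065,-.031),(.044,.065,-.031)]
a=run('w7',1.5,0,0,[(358,412),(413,412),(362,491),(406,491),(364,265),(407,265),(227,382),(546,382)],L)
b=run('w11',2.5,100,150,[(344,303),(440,303),(354,454),(432,454),(354,69),(431,69),(125,265),(665,262)],L)
print('expected rib',o['eef_pos']+o['ee_rot']@[0,.001,-.0104])
E
```

```text
w7 [0.6039 0.0509 0.1466 0.0445 0.0158 0.0131] [-1.4  0.3  0.6  0.4  0.6  0.5  0.9  0.6 -0.4 -1.3  0.6 -1.3  2.   0.1
 -2.8  0.8]
w11 [ 6.658e-01  3.690e-02  1.408e-01  9.240e-02 -5.020e-02 -3.000e-04] [-0.7  1.6  0.5  1.5  0.8 -1.  -0.1 -1.1  0.3 -2.9 -0.6 -3.1  2.5  2.4
 -2.7  3. ]
expected rib [0.6659817  0.03629744 0.14110905]
```

The scene crop shows a claw through the upright at (210,315). The wrist fit shows the bracket pitched about -0.04 to -0.05 in the pads, claw end up, so the plate's lower edge jammed. I'll level it and press again with x relaxed.

```bash
sed -i 's/TI=.5407/TI=.500/' kin.py; python3 - <<'E'
from kin import *
where();rk(.0015,.010);rk(.0015,.010,ti=.48);rk(.0015,.004,ti=.48)
E
```

```text
t 22.025 claws rel: x -0.0032 y 0.0001 z 0.0102 dyaw 0.000 pitch -0.045 roll -0.003 F [ 1.7  0.9 -4.8] w 0.0136 q [-0.1   0.4   1.93  0.33  0.29 -2.05]
[0.0001, 0.0007, -0.0016] [0.045, 0.0023, 0.0019] [[-0.1, 0.4, 1.89, 0.24, 0.37, -1.95]]
[0.0001, 0.0005, -0.0016] [0.065, 0.0023, 0.0019] [[-0.09, 0.4, 1.88, 0.21, 0.4, -1.92]]
[0.0001, -0.0026, 0.0035] [0.065, 0.0023, 0.0019] [[-0.09, 0.41, 1.88, 0.22, 0.39, -1.93]]
```

Request:
{"fn": "send_rows", "kwargs": {
  "steps": [
    [0,0,0.001,-0.0015,0.03,0.002,0.002],
    [0,0,0.0006,-0.0016,0.055,0.002,0.002],
    [0,0,0.0006,-0.0016,0.055,0.002,0.002]
  ]
}}

```text
t: 22.4
eef_pos: [0.6702, 0.0366, 0.1337]
ee_rot: [[-0.084, 0.879, 0.469], [0.996, 0.074, 0.039], [-0.0, 0.471, -0.882]]
contact_force: [-5.1, -1.2, 1.5]
width: 0.0134
```

```bash
python3 - <<'E'
from kin import *
where();rk(.0015,.006,ti=.48);rk(.0015,.004,ti=.47);rk(.0015,.001,ti=.46)
E
```

```text
t 22.4 claws rel: x -0.0012 y -0.0001 z 0.0099 dyaw -0.000 pitch 0.010 roll -0.000 F [-5.1 -1.2  1.5] w 0.0134 q [-0.1   0.4   1.89  0.22  0.39 -1.94]
[0.0001, -0.0022, 0.0038] [0.0104, 0.0004, 0.0001] [[-0.09, 0.4, 1.88, 0.22, 0.39, -1.93]]
[0.0001, -0.0032, 0.0056] [0.0204, 0.0004, 0.0001] [[-0.09, 0.41, 1.87, 0.2, 0.4, -1.92]]
[0.0001, -0.0047, 0.0082] [0.0304, 0.0004, 0.0001] [[-0.09, 0.41, 1.87, 0.19, 0.41, -1.91]]
```

Request:
{"fn": "send_rows", "kwargs": {
  "steps": [
    [0,0,-0.0027,0.0035,0.012,0,0],
    [0,0,-0.0037,0.0053,0.02,0,0]
  ]
}}

```text
t: 22.65
eef_pos: [0.6717, 0.0364, 0.1299]
ee_rot: [[-0.083, 0.885, 0.457], [0.997, 0.075, 0.037], [-0.001, 0.459, -0.889]]
contact_force: [-16.4, -0.6, 25.9]
width: 0.0135
```

```bash
python3 - <<'E'
from kin import *
where();rk(.002,.001,ti=.45);rk(.002,-.002,ti=.45)
E
```

```text
t 22.65 claws rel: x 0.0009 y -0.0003 z 0.0054 dyaw -0.001 pitch 0.024 roll -0.001 F [-16.4  -0.6  25.9] w 0.0135 q [-0.09  0.4   1.87  0.21  0.4  -1.92]
[0.0004, -0.0047, 0.0039] [0.0265, 0.0013, 0.0001] [[-0.09, 0.41, 1.86, 0.18, 0.43, -1.9]]
[0.0004, -0.0061, 0.0066] [0.0265, 0.0013, 0.0001] [[-0.09, 0.42, 1.86, 0.19, 0.42, -1.9]]
```

Request:
{"fn": "send_rows", "kwargs": {
  "steps": [
    [0,0,-0.0045,0.0025,0.02,0,0],
    [0,0,-0.0047,0.0039,0.0265,0,0]
  ]
}}

```text
t: 22.9
eef_pos: [0.6697, 0.0365, 0.1266]
ee_rot: [[-0.084, 0.896, 0.436], [0.996, 0.077, 0.035], [-0.002, 0.438, -0.899]]
contact_force: [-19.1, -2.0, 23.4]
width: 0.013
```

```bash
python3 - <<'E'
from kin import *; from h import *
where();rk(.002,-.002,ti=.45)
o,K,E,c=wsnap('w12')
im=cv2.imread('pics/w12.png');cv2.imwrite('pics/w12b.png',cv2.resize(im[150:384,100:412],None,fx=2.5,fy=2.5,interpolation=cv2.INTER_CUBIC))
E
```

```text
t 22.9 claws rel: x -0.0001 y -0.0001 z 0.0011 dyaw 0.000 pitch 0.047 roll -0.002 F [-19.1  -2.   23.4] w 0.013 q [-0.09  0.41  1.86  0.18  0.43 -1.89]
[0.0002, -0.0028, 0.0047] [0.0032, 0.0016, 0.0011] [[-0.09, 0.42, 1.86, 0.19, 0.42, -1.9]]
```

View pics/w12b.png

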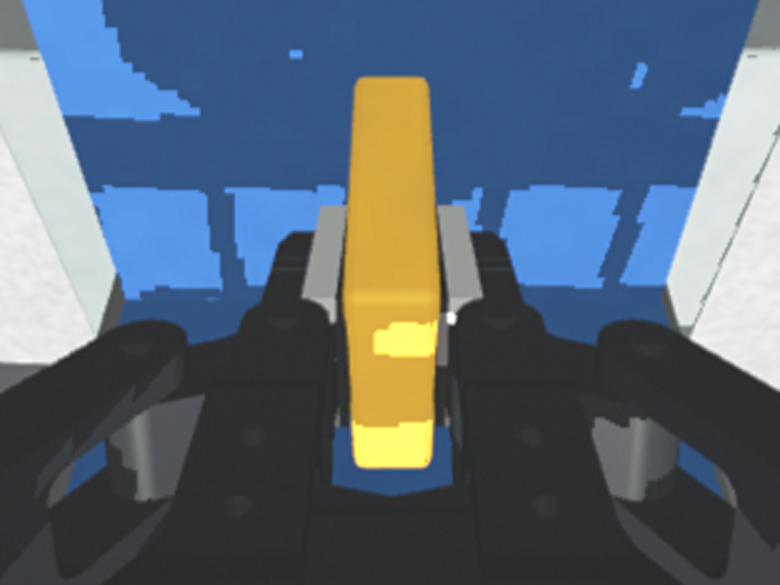

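```bash
cat > gf.py <<'E'
from h import *; from scipy.optimize import least_squares
from scipy.spatial.transform import Rotation as Ro
L=np.array([(-.025,-.007,.021),(-.025,.007,.021),(.025,-.007,.021),(.025,.007,.021),(-.025,-.007,-.031),(-.025,.007,-.031),(.044,-.065,-.031),(.044,.065,-.031)])
def run(name,S,ox,oy,pts,L=L):
    W=ld(name)
    def f(v):
        R=Ro.from_euler('ZYX',[.084,v[3],0]).as_matrix()
        return np.concatenate([np.array(proj(*W,v[:3]+R@l))-(ox+p[0]/S,oy+p[1]/S) for p,l in zip(pts,L)])
    r=least_squares(f,[.66,.035,.14,0]);
    R=Ro.from_euler('ZYX',[.084,r.x[3],0]).as_matrix()
    c=r.x[:3]+R@[.048,0,.033];w=r.x[:3]+R@[.048,0,-.031]
    print(name,np.round(r.x,4),'claws',np.round(c-[.7155,.0405,.166],4),'win x',np.round(w-[.7155,.0405,.166],4),np.round(r.fun,1));return r.x
if __name__=='__main__':
    run('w11',2.5,100,150,[(344,303),(440,303),(354,454),(432,454),(354,69),(431,69),(125,265),(665,262)])
    run('w12',2.5,100,150,[(344,291),(440,291),(353,468),(433,468),(355,76),(430,76),(121,287),(667,287)])
E
python3 gf.py
```

```text
w11 [ 0.6658  0.0369  0.1408 -0.0502] claws [-0.0036  0.0003  0.0102] win x [-0.0004  0.0006 -0.0537] [-0.1  1.5  1.1  1.6  0.3 -1.1 -0.6 -1.   0.7 -3.  -0.1 -3.   1.6  1.9
 -3.5  3.5]
w12 [ 0.6655  0.0367  0.1377 -0.0433] claws [-0.0036  0.0001  0.0068] win x [-0.0009  0.0004 -0.0571] [-0.3  1.3  1.2  1.4  0.2 -0.9 -0.6 -0.8  0.3 -2.9 -0.1 -2.9  1.9  2.5
 -3.2  2.7]
```

The bracket is coming down (claws at about 6.8 mm, from 10.2) with roughly 25 N. I'll keep pressing in steps.

Request:
{"fn": "send_rows", "kwargs": {
  "steps": [
    [0,0,-0.003,0.004,0,0,0],
    [0,0,-0.004,0.006,0,0,0],
    [0,0,-0.005,0.007,0,0,0]
  ]
}}

```text
t: 23.32
eef_pos: [0.6696, 0.0363, 0.1254]
ee_rot: [[-0.085, 0.891, 0.445], [0.996, 0.077, 0.035], [-0.003, 0.446, -0.895]]
contact_force: [-42.5, -1.4, 69.2]
width: 0.0133
```

```bash
python3 - <<'E'
from kin import *; from h import *
where()
o,K,E,c=wsnap('w13')
im=cv2.imread('pics/w13.png');cv2.imwrite('pics/w13b.png',cv2.resize(im[150:384,100:412],None,fx=2.5,fy=2.5,interpolation=cv2.INTER_CUBIC))
E
```

```text
t 23.325 claws rel: x -0.0006 y -0.0001 z 0.0003 dyaw 0.001 pitch 0.037 roll -0.003 F [-42.5  -1.4  69.2] w 0.0133 q [-0.09  0.41  1.87  0.19  0.41 -1.9 ]
```

View pics/w13b.png

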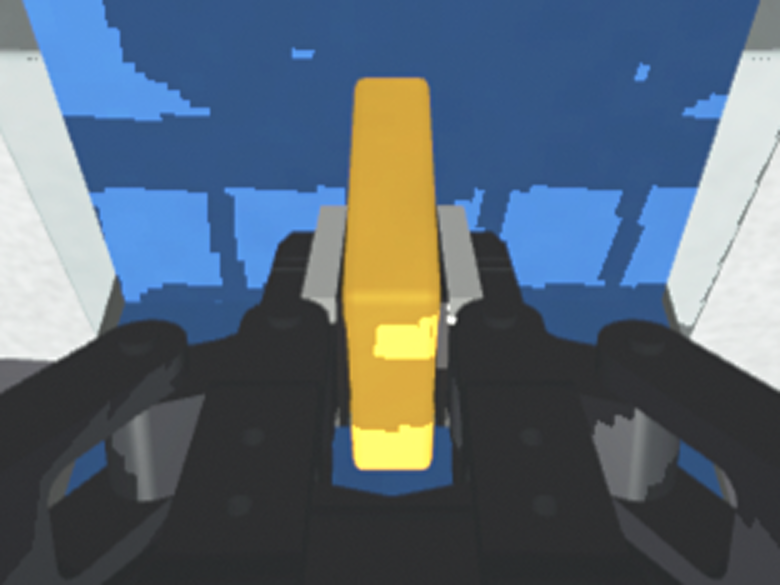

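Request:
{"fn": "send_rows", "kwargs": {
  "steps": [
    [0,0,-0.004,0.001,0,0,0],
    [0,0,-0.0048,0.0006,0,0,0]
  ]
}}

```text
t: 23.62
eef_pos: [0.6698, 0.0361, 0.1268]
ee_rot: [[-0.085, 0.887, 0.454], [0.996, 0.077, 0.034], [-0.005, 0.456, -0.89]]
contact_force: [-0.1, 4.9, 11.6]
width: 0.0131
```

```bash
python3 - <<'E'
from kin import *; from h import *
where()
E
```

```text
t 23.625 claws rel: x -0.0009 y -0.0003 z 0.0022 dyaw 0.001 pitch 0.027 roll -0.005 F [-0.1  4.9 11.6] w 0.0131 q [-0.09  0.41  1.88  0.2   0.4  -1.91]
```

Request:
{"fn": "send_rows", "kwargs": {
  "steps": [
    [0,0,-0.0055,0.0017,0.02,0,0],
    [0,0,-0.006,0.003,0.03,0,0],
    [0,0,-0.0065,0.004,0.03,0,0]
  ]
}}

```text
t: 24.0
eef_pos: [0.6695, 0.036, 0.1258]
ee_rot: [[-0.085, 0.895, 0.437], [0.996, 0.079, 0.032], [-0.006, 0.438, -0.899]]
contact_force: [-22.1, 1.7, 39.8]
width: 0.0136
```

```bash
python3 - <<'E'
from kin import *; from h import *
where()
o=env.get_obs();print(o['moment'],o['eef_pos']+o['ee_rot']@[0,.001,-.0104])
E
```

```text
t 24.0 claws rel: x -0.0004 y -0.0003 z 0.0003 dyaw 0.001 pitch 0.046 roll -0.006 F [-22.1   1.7  39.8] w 0.0136 q [-0.09  0.41  1.86  0.17  0.42 -1.89]
[ 0.72235007 -0.14009234  0.54550726] [0.66582022 0.03576209 0.13559529]
```

Request:
{"fn": "send_rows", "kwargs": {
  "steps": [
    [0,0,0,0,0,0,0],
    [0,0,0.0018,-0.0036,0,0,0],
    [0,0,0.0018,-0.0036,0,0,0]
  ]
}}

```text
t: 24.38
eef_pos: [0.6695, 0.0361, 0.1298]
ee_rot: [[-0.085, 0.895, 0.437], [0.996, 0.079, 0.032], [-0.006, 0.438, -0.899]]
contact_force: [-4.2, 0.4, 3.1]
width: 0.0132
```

```bash
python3 - <<'E'
from kin import *; from h import *
where()
o,K,E,c=wsnap('w14')
im=cv2.imread('pics/w14.png');cv2.imwrite('pics/w14b.png',cv2.resize(im[150:384,100:412],None,fx=2.5,fy=2.5,interpolation=cv2.INTER_CUBIC))
print(o['eef_pos']+o['ee_rot']@[0,.001,-.0104])
E
```

```text
t 24.375 claws rel: x -0.0004 y -0.0002 z 0.0044 dyaw 0.001 pitch 0.046 roll -0.006 F [-4.2  0.4  3.1] w 0.0132 q [-0.09  0.4   1.86  0.17  0.43 -1.88]
[0.66580753 0.03586588 0.13962433]
```

View pics/w14b.png

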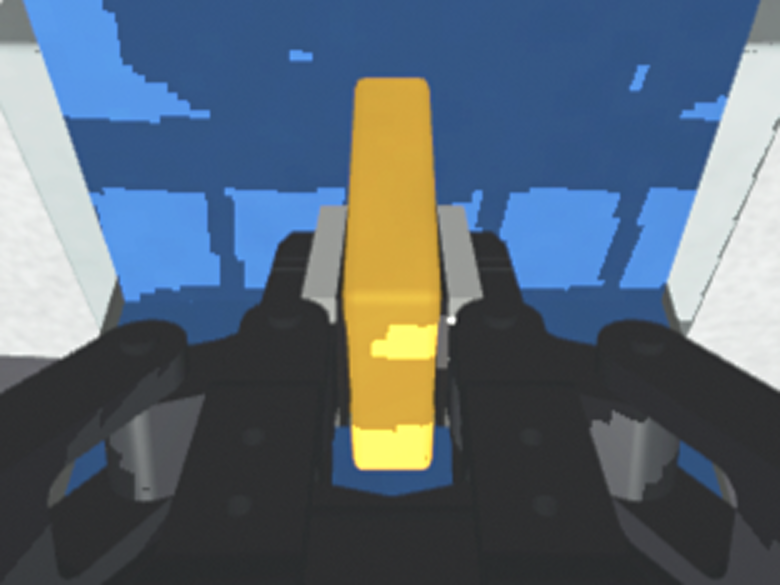

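The bracket isn't locked: it rides back up on the wedge. Gripping 53 mm in front of the plate lets it droop and jam, because the pads slip in torsion. I'll let it rest on the wedge and re-grip nearer the plate, at the rear end of the rib.

Request:
{"fn": "send_rows", "kwargs": {
  "steps": [
    [1,0,0,0,0,0,0],
    [1,0,0,0,0,0,0],
    [1,0,0,0,0,0,0]
  ]
}}

```text
t: 24.8
eef_pos: [0.67, 0.036, 0.13]
ee_rot: [[-0.084, 0.895, 0.438], [0.996, 0.079, 0.032], [-0.006, 0.439, -0.898]]
contact_force: [-0.6, 1.3, -0.0]
width: 0.0673
```

```bash
python3 - <<'E'
from kin import *; from h import *
o,K,E,c=wsnap('w15');print(o['t'],o['eef_pos'],o['contact_force'],o['width'])
im=cv2.imread('pics/w15.png');cv2.imwrite('pics/w15b.png',cv2.resize(im[100:384,80:432],None,fx=2.1,fy=2.1,interpolation=cv2.INTER_CUBIC))
E
```

```text
24.8 [0.66998497 0.03595309 0.12995826] [-0.62901724  1.26404778 -0.02281016] 0.06732026842998862
```

View pics/w15b.png

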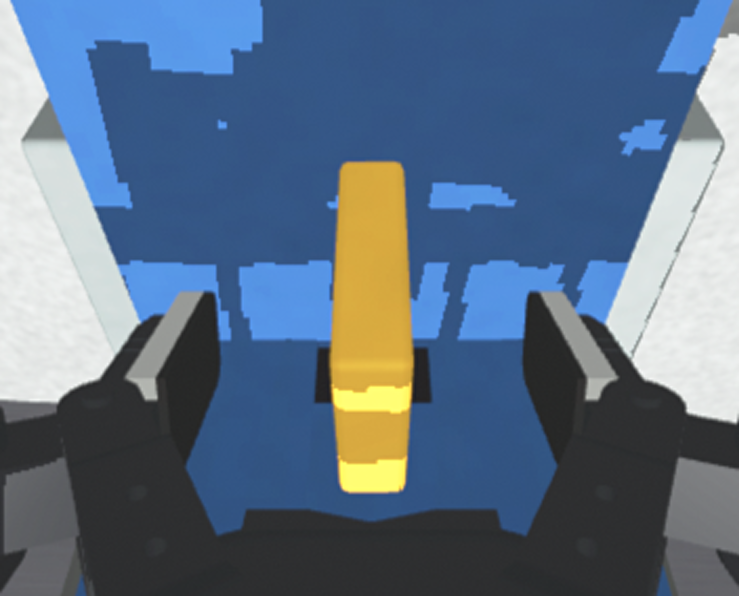

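```bash
python3 - <<'E'
from gf import *; from kin import *
L2=np.array([(-.025,-.007,.021),(-.025,.007,.021),(.025,-.007,.021),(.025,.007,.021),(-.025,-.007,-.031),(-.025,.007,-.031),(.044,-.016,-.031),(.044,.016,-.031),(.044,-.016,-.011),(.044,.016,-.011)])
v=run('w15',2.1,80,100,[(331,366),(413,366),(340,491),(406,491),(342,163),(404,163),(317,348),(430,348),(316,403),(431,403)],L2)
x,y,z,p=v; Rb=Ro.from_euler('ZYX',[.084,p,0]).as_matrix()
from h import toolR
R=toolR(.084,.55); g=np.array([x,y,z])+Rb@[.010,0,.005]; print(g); plan(R,g+.0187*R[:,2])
E
```

```text
w15 [0.6675 0.0367 0.1403 0.0055] claws [0.0001 0.0002 0.007 ] win x [-0.0003  0.0002 -0.057 ] [ 0.3 -0.8  0.6 -0.6  0.2  0.8 -0.8  1.   0.3  0.8  0.3  0.9  0.6 -2.3
 -1.3 -2.1 -1.   0.9  0.2  1.2]
[0.67754074 0.03749309 0.14521925]
[0.0008, 0.0155, 0.0083] [-0.0956, 0.0051, 0.0035] [[-0.1, 0.42, 1.9, 0.33, 0.29, -2.04]]
```

The bracket rests level at h≈7 mm, and the window is at (317–430, 348–403). Re-gripping at the rib's rear.

Request:
{"fn": "send_rows", "kwargs": {
  "steps": [
    [1,0.001,0.008,0.004,-0.05,0.003,0.002],
    [1,0.001,0.0155,0.008,-0.096,0.005,0.0035],
    [1,0.001,0.0155,0.008,-0.096,0.005,0.0035],
    [1,0.001,0.0155,0.008,-0.096,0.005,0.0035],
    [0,0.001,0.0155,0.008,-0.096,0.005,0.0035],
    [0,0.001,0.0155,0.008,-0.096,0.005,0.0035],
    [0,0.001,0.0155,0.008,-0.096,0.005,0.0035],
    [0,0.001,0.0155,0.008,-0.096,0.005,0.0035],
    [0,0.001,0.0155,0.008,-0.096,0.005,0.0035]
  ]
}}

```text
t: 25.98
eef_pos: [0.6871, 0.0386, 0.1297]
ee_rot: [[-0.084, 0.849, 0.521], [0.996, 0.072, 0.044], [0.0, 0.523, -0.852]]
contact_force: [-1.3, 0.8, 1.9]
width: 0.0137
```

```bash
python3 - <<'E'
from kin import *; from h import *
o,K,E,c=wsnap('w16');print(o['t'],o['eef_pos'],o['contact_force'],o['width'],o['q'])
R=o['ee_rot'];print('tilt',np.arctan2(R[2,1],-R[2,2]),'off',R.T@(np.array([.6675,.0367,.1403])-o['eef_pos']))
im=cv2.imread('pics/w16.png');cv2.imwrite('pics/w16b.png',cv2.resize(im[100:384,80:432],None,fx=2.1,fy=2.1,interpolation=cv2.INTER_CUBIC))
E
```

```text
25.975 [0.68714378 0.03864699 0.12969354] [-1.32190881  0.83977588  1.85026808] 0.013688278687976344 [-0.09500725  0.4176732   1.90349508  0.32993644  0.2919875  -2.04078537]
tilt 0.5505443260419216 off [-0.0002889  -0.01127264 -0.01936517]
```

View pics/w16b.png

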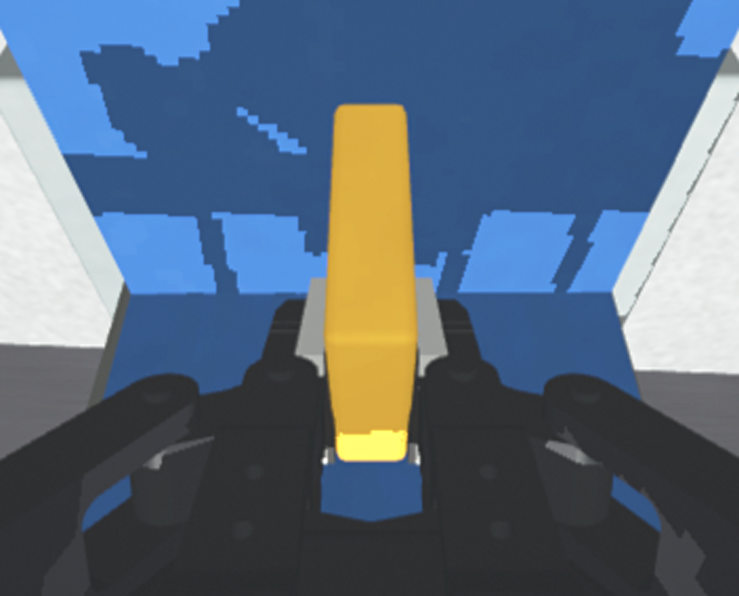

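```bash
sed -i 's/TI=.500/TI=.5505/; s/OFF=np.array(\[0,.001,-.0104\])/OFF=np.array([0,-.0113,-.0194])/' kin.py; python3 - <<'E'
from kin import *
where();rk(.001,.003,ti=.54);rk(.001,.0,ti=.53);rk(.001,-.003,ti=.52)
E
```

```text
t 26.025 claws rel: x -0.0002 y 0.0006 z 0.0073 dyaw 0.000 pitch 0.000 roll 0.000 F [-1.2  1.3  0.7] w 0.0136 q [-0.09  0.42  1.9   0.33  0.29 -2.04]
[-0.0006, -0.0031, 0.0033] [0.0105, -0.0001, 0.0001] [[-0.1, 0.42, 1.9, 0.32, 0.3, -2.03]]
[-0.0006, -0.0049, 0.006] [0.0205, -0.0001, 0.0001] [[-0.09, 0.43, 1.89, 0.3, 0.31, -2.01]]
[-0.0006, -0.0066, 0.0087] [0.0305, -0.0001, 0.0001] [[-0.09, 0.44, 1.89, 0.28, 0.32, -2.0]]
```

Request:
{"fn": "send_rows", "kwargs": {
  "steps": [
    [0,0,-0.0015,0.0015,0.005,0,0],
    [0,0,-0.0031,0.0033,0.0105,0,0],
    [0,0,-0.004,0.0047,0.015,0,0]
  ]
}}

```text
t: 26.4
eef_pos: [0.6899, 0.0386, 0.1281]
ee_rot: [[-0.084, 0.852, 0.517], [0.996, 0.072, 0.042], [-0.002, 0.518, -0.855]]
contact_force: [-7.1, 3.3, 20.5]
width: 0.0136
```

```bash
python3 - <<'E'
from kin import *
where();rk(.001,-.001,ti=.52);rk(.001,-.004,ti=.51)
E
```

```text
t 26.4 claws rel: x 0.0028 y 0.0003 z 0.0055 dyaw -0.000 pitch 0.006 roll -0.002 F [-7.1  3.3 20.5] w 0.0136 q [-0.09  0.42  1.89  0.31  0.3  -2.02]
[-0.0003, -0.0071, 0.0042] [0.0249, 0.0014, 0.0006] [[-0.09, 0.43, 1.89, 0.28, 0.32, -1.99]]
[-0.0003, -0.0089, 0.0069] [0.0349, 0.0014, 0.0006] [[-0.09, 0.44, 1.88, 0.27, 0.33, -1.98]]
```

Request:
{"fn": "send_rows", "kwargs": {
  "steps": [
    [0,0,-0.006,0.003,0.02,0,0],
    [0,0,-0.0071,0.0045,0.025,0,0],
    [0,0,-0.008,0.0055,0.03,0,0]
  ]
}}

```text
t: 26.78
eef_pos: [0.6879, 0.0381, 0.1219]
ee_rot: [[-0.084, 0.865, 0.495], [0.996, 0.074, 0.039], [-0.003, 0.497, -0.868]]
contact_force: [3.9, 1.4, 2.6]
width: 0.0129
```

```bash
python3 - <<'E'
from kin import *; from h import *
where()
o,K,E,c=wsnap('w17')
im=cv2.imread('pics/w17.png');cv2.imwrite('pics/w17b.png',cv2.resize(im[100:384,80:432],None,fx=2.1,fy=2.1,interpolation=cv2.INTER_CUBIC))
E
```

```text
t 26.775 claws rel: x 0.0019 y 0.0001 z -0.0014 dyaw 0.000 pitch 0.030 roll -0.003 F [3.9 1.4 2.6] w 0.0129 q [-0.09  0.43  1.88  0.27  0.32 -1.98]
```

View pics/w17b.png

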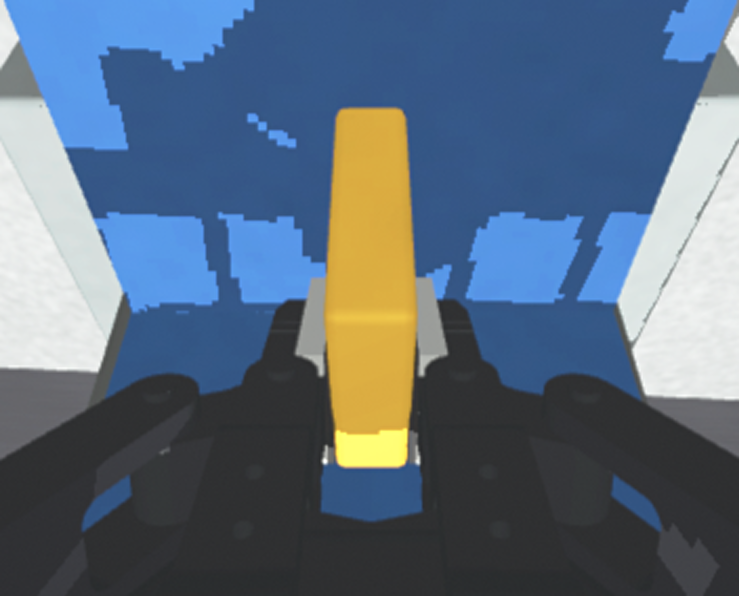

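The force fell from 20 N to 2.6 N while the bracket dropped about 7 mm, which looks like the snap. I'll press a little more and then do a gentle pull test.

Request:
{"fn": "send_rows", "kwargs": {
  "steps": [
    [0,0,-0.0012,0.0022,0,0,0],
    [0,0,-0.0012,0.0022,0,0,0]
  ]
}}

```text
t: 27.08
eef_pos: [0.6882, 0.038, 0.1181]
ee_rot: [[-0.084, 0.865, 0.495], [0.996, 0.074, 0.039], [-0.003, 0.496, -0.868]]
contact_force: [3.9, 0.5, -1.8]
width: 0.0137
```

```bash
python3 -c "
from kin import *
where()"
```

```text
t 27.075 claws rel: x 0.0022 y -0.0001 z -0.0051 dyaw -0.000 pitch 0.031 roll -0.003 F [ 3.9  0.5 -1.8] w 0.0137 q [-0.09  0.44  1.88  0.27  0.32 -1.98]
```

Request:
{"fn": "send_rows", "kwargs": {
  "steps": [
    [0,0,0.0018,-0.003,0,0,0],
    [0,0,0.0018,-0.003,0,0,0]
  ]
}}

```text
t: 27.32
eef_pos: [0.6876, 0.0379, 0.1194]
ee_rot: [[-0.084, 0.867, 0.491], [0.996, 0.074, 0.039], [-0.002, 0.493, -0.87]]
contact_force: [9.2, 1.3, -11.8]
width: 0.0129
```

```bash
python3 -c "
from kin import *
where()"
```

```text
t 27.325 claws rel: x 0.0017 y -0.0001 z -0.0040 dyaw -0.000 pitch 0.035 roll -0.002 F [  9.2   1.3 -11.8] w 0.0129 q [-0.09  0.44  1.88  0.26  0.33 -1.98]
```

Pulling up is resisted (-11.8 N), so the latch has caught. I'll press down to seat it, then release.

Request:
{"fn": "send_rows", "kwargs": {
  "steps": [
    [0,0,-0.0018,0.003,0,0,0],
    [0,0,-0.0025,0.0043,0,0,0],
    [0,0,-0.0025,0.0043,0,0,0]
  ]
}}

```text
t: 27.7
eef_pos: [0.6884, 0.0378, 0.1161]
ee_rot: [[-0.083, 0.865, 0.494], [0.997, 0.074, 0.039], [-0.003, 0.496, -0.869]]
contact_force: [-4.1, -1.0, 11.6]
width: 0.0132
```

```bash
python3 -c "
from kin import *
where()"
```

```text
t 27.7 claws rel: x 0.0024 y -0.0003 z -0.0072 dyaw -0.000 pitch 0.032 roll -0.003 F [-4.1 -1.  11.6] w 0.0132 q [-0.09  0.44  1.88  0.27  0.31 -1.99]
```

Request:
{"fn": "send_rows", "kwargs": {
  "steps": [
    [0,0,-0.0015,0.0025,0,0,0],
    [0,0,-0.0015,0.0025,0,0,0]
  ]
}}

```text
t: 27.95
eef_pos: [0.6885, 0.0378, 0.1159]
ee_rot: [[-0.084, 0.864, 0.497], [0.997, 0.074, 0.039], [-0.003, 0.499, -0.867]]
contact_force: [-14.6, -0.8, 25.9]
width: 0.0133
```

```bash
python3 -c "
from kin import *
where()"
```

```text
t 27.95 claws rel: x 0.0023 y -0.0003 z -0.0073 dyaw -0.000 pitch 0.029 roll -0.003 F [-14.6  -0.8  25.9] w 0.0133 q [-0.09  0.44  1.89  0.28  0.31 -1.99]
```

Request:
{"fn": "send_rows", "kwargs": {
  "steps": [
    [0,0,0.0,-0.001,0,0,0],
    [1,0,0,-0.001,0,0,0],
    [1,0,0,-0.001,0,0,0],
    [1,0,0,-0.001,0,0,0],
    [1,0,0,-0.001,0,0,0]
  ]
}}

```text
t: 28.58
eef_pos: [0.6877, 0.0378, 0.1164]
ee_rot: [[-0.083, 0.864, 0.496], [0.997, 0.074, 0.039], [-0.003, 0.498, -0.867]]
contact_force: [-0.5, 0.2, -0.6]
width: 0.084
```

```bash
python3 - <<'E'
from kin import *; from h import *
where()
o,K,E,c=wsnap('w18')
im=cv2.imread('pics/w18.png');cv2.imwrite('pics/w18b.png',cv2.resize(im[100:384,80:432],None,fx=2.1,fy=2.1,interpolation=cv2.INTER_CUBIC))
E
```

```text
t 28.575 claws rel: x 0.0015 y -0.0003 z -0.0069 dyaw -0.000 pitch 0.029 roll -0.003 F [-0.5  0.2 -0.6] w 0.084 q [-0.09  0.44  1.89  0.28  0.31 -1.99]
```

View pics/w18b.png

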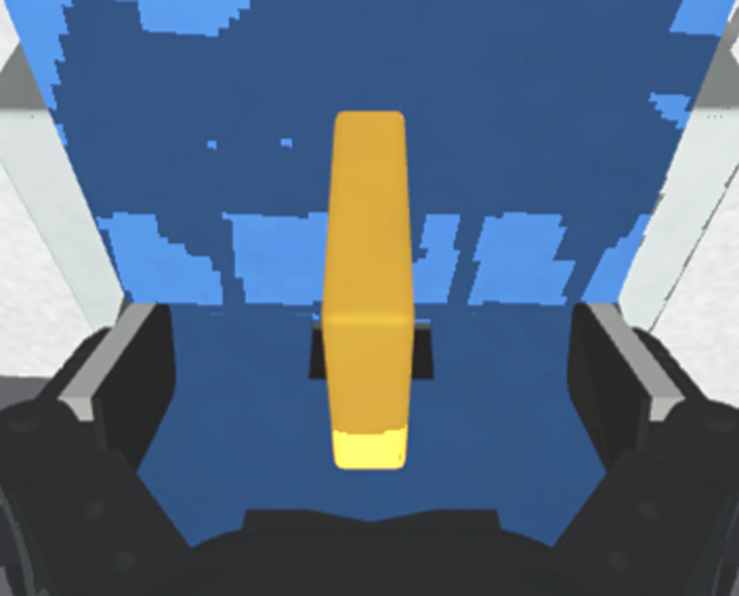

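Request:
{"fn": "send_rows", "kwargs": {
  "steps": [
    [1,0,-0.02,-0.0115,0,0,0],
    [1,0,-0.045,-0.026,0,0,0],
    [1,0,-0.07,-0.04,0,0,0],
    [1,0,-0.095,-0.054,0,0,0],
    [1,0.03,-0.11,-0.075,0.03,0,0],
    [1,0.06,-0.11,-0.08,0.05,0,0],
    [1,0.06,-0.11,-0.08,0.05,0,0],
    [1,0.06,-0.11,-0.08,0.05,0,0]
  ]
}}

```text
t: 29.62
eef_pos: [0.5483, 0.0864, 0.131]
ee_rot: [[-0.085, 0.887, 0.453], [0.996, 0.077, 0.036], [-0.003, 0.455, -0.891]]
contact_force: [0.2, -0.4, -0.0]
width: 0.0858
```

```bash
python3 - <<'E'
from kin import *; from h import *
o,K,E,c=wsnap('w19');print(o['t'],o['eef_pos'],o['q'],o['contact_force'])
im=cv2.imread('pics/w19.png');cv2.imwrite('pics/w19b.png',cv2.resize(im,None,fx=1.5,fy=1.5,interpolation=cv2.INTER_CUBIC))
E
```

```text
29.625 [0.54832173 0.08641914 0.13095464] [ 0.01111688  0.27174255  2.11311038  0.10839177  0.28713119 -1.74217291] [ 0.17987654 -0.4454367  -0.00436812]
```

View pics/w19b.png

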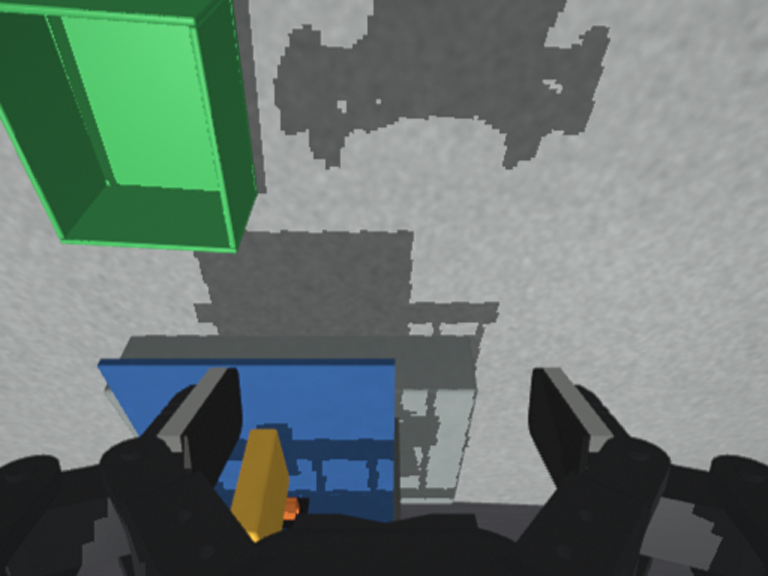

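The orange nose shows in the window at (290,508). I'll back off a bit more for a clear check of level and lock.

```bash
python3 - <<'E'
from kin import *; from h import *
plan(toolR(.05,.50),[.50,.10,.20]); plan(toolR(.0,.55),[.49,.10,.22]);plan(toolR(-.1,.55),[.49,.12,.22])
E
```

```text
[0.0178, -0.0103, -0.0831] [-0.0284, -0.0131, 0.0315] [[0.07, 0.08, 2.13, -0.02, 0.43, -1.54]]
[0.0185, -0.0101, -0.1054] [-0.0783, -0.0383, 0.0748] [[0.1, 0.02, 2.16, -0.13, 0.42, -1.36]]
[0.0385, -0.0085, -0.1047] [-0.0779, -0.0872, 0.1621] [[0.23, 0.05, 2.13, -0.38, 0.47, -0.94]]
```

Request:
{"fn": "send_rows", "kwargs": {
  "steps": [
    [1,0.01,-0.005,-0.04,-0.03,-0.03,0.05],
    [1,0.03,-0.009,-0.08,-0.06,-0.06,0.11],
    [1,0.0385,-0.0085,-0.1047,-0.078,-0.087,0.162],
    [1,0.0385,-0.0085,-0.1047,-0.078,-0.087,0.162],
    [1,0.0385,-0.0085,-0.1047,-0.078,-0.087,0.162],
    [1,0.0385,-0.0085,-0.1047,-0.078,-0.087,0.162]
  ]
}}

```text
t: 30.42
eef_pos: [0.4901, 0.1192, 0.2187]
ee_rot: [[0.1, 0.849, 0.518], [0.995, -0.085, -0.053], [-0.0, 0.521, -0.854]]
contact_force: [0.8, 0.4, 0.3]
width: 0.0857
```

```bash
python3 - <<'E'
from kin import *; from h import *
o,K,E,c=wsnap('w20');print(o['t'],o['eef_pos'],o['contact_force'])
im=cv2.imread('pics/w20.png');cv2.imwrite('pics/w20b.png',cv2.resize(im[170:384,60:360],None,fx=2.6,fy=2.6,interpolation=cv2.INTER_CUBIC))
for n in ('scene','top'):
    snap(n,n+'20')
    for k in ('carton','bin','topbox'): print(n,k,[np.round(d['position'],1).tolist() for d in env.pinpoint(n,k)][:1])
E
```

```text
30.425 [0.49008762 0.11921093 0.21871716] [0.80561474 0.37216186 0.31513788]
scene carton [[144.1, 264.7]]
scene bin [[220.7, 241.0]]
scene topbox [[289.1, 245.2]]
top carton [[355.3, 222.4]]
top bin [[290.8, 209.3]]
top topbox [[274.6, 94.9]]
```

View pics/w20b.png

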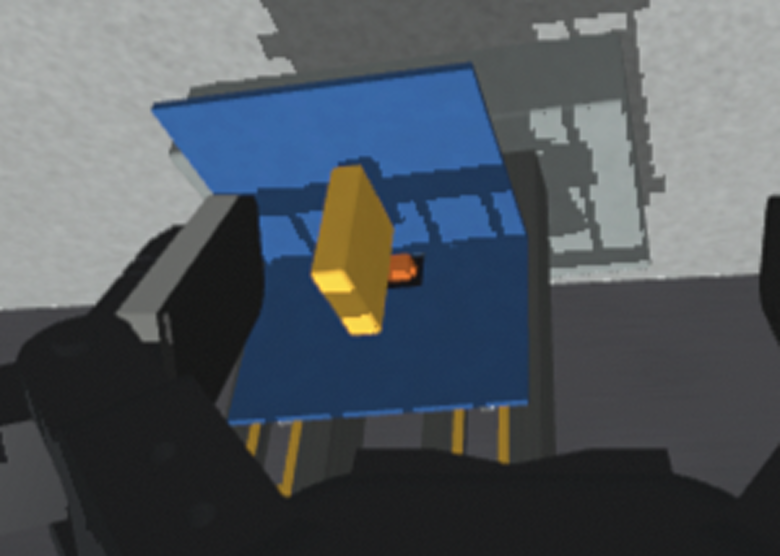

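```bash
python3 -c "
from plant import env
o=env.get_obs();print(o['t'],o['contact_force']);print(env.job_done())"
```

```text
30.875 [-0.59615162  0.07367122 -0.26469641]
the job is handed in; nothing more can be done
None
```

The blue bracket hangs in the yellow-ringed slots with the latch locked, and I handed the job in at 30.9 s. No verdict was reported.

**What I did:** I picked the largest of the three brackets and turned it on the table so I could grip it at a 31° tilt. I then put its claws into the slots and pressed it down.

**Retries:** The first presses jammed at about 70 N because the bracket pitched in the grip. I let it rest on the latch, re-gripped nearer the back plate and pressed again. That time the force built to about 20 N and then dropped as it snapped.

**Final checks:**
- **Latch:** the last wrist picture shows the orange nose out through the window. A pull test after the snap was resisted with about 12 N.
- **Seating:** the last downward press met a firm stop at 26 N before I let go. The gripper is open and well clear of the bracket.
- **Other objects:** the carton, the bin and the box on the shelf sit within about 4 px of where they started.

**What disagreed:**
- **Height:** the bracket seated about 7 mm below my camera estimate of home height. The estimate or grip slip could explain that, so full seating rests on the latch, pull and stop checks, not a measured position.
- **Joint limits:** joint 4 read -0.964 (limit -0.96), joint 5 read 0.196 (limit 0.2) and joint 6 touched -2.98, its limit. The arm stayed controllable, but I cannot tell whether the judging counts this as passing a range.

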